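# Load a wheel bearing into the gravity-feed caddy

## Robot

A 7-joint arm with a two-finger parallel gripper is mounted at the origin on the work surface. World frame = base frame: x ahead of the robot, y to its left, z up, the work surface at z = 0. Lengths are in m, angles in rad, forces in N, time in s.
With the tool pointing down it reaches from about 0.425 to 0.825 m from the base axis. Payload 3.6 kg.
Tool frame: the origin (TCP) lies midway between the tips of the shut fingers; the grasp point (between the pads) lies 19 mm behind it (robot.grip_depth is the distance from the TCP to the grasp point, in m); z points along the fingers, y is the direction in which the jaws open and shut (so a half turn about z gives the same grasp; the last joint's range is limited). The gripper opens to 85 mm and grips with 20 to 120 N. Pads are 22 mm wide; open, the fingers measure 114 mm over their backs; the gripper's body (76 mm by 85 mm) begins 54 mm behind the grasp point. The pads swing forward as they close: fully open they stand 13 mm farther back than shut.
Start: joints at [1.111, 0.615, -0.013, 1.423, 0.008, 1.103, -0.04], TCP at [0.273, -0.59, 0.231] pointing down, gripper open.
Joint ranges: [-3.12, 3.12], [-0.3, 2.06], [-1.34, 1.32], [0.26, 2.42], [-1.36, 4.5], [0.01, 1.98], [-2.84, 2.84]. Speed limits (rad/s): [2.79, 2.79, 3.14, 3.14, 3.14, 3.14, 3.14].

## Interface

Orientations are given as a rotation vector (axis times angle).
In Python, from rig import robot gives the robot as it stands.
- The arm moves only by the tool send_rows, never from a script. Its argument "motion" is a list of rows, each an object with "claw": the closure, from -1 (fully open) to 1 (shut); "delta_pos": the shift along the tool's x, y, z in mm, a list of three; "twist": the turn, a rotation vector about the tool's x, y, z in units of 8 degrees (1.0 is 8 degrees), a list of three. A call has 1 to 10 rows; each row shifts and turns the commanded pose from where the row before left it, along the tool's axes as they then stand; what a row does not reach is not made up. A row lasts 1/10 s, in which the tool goes at most 50 mm and 8.59 degrees, less where a joint would pass 70% of its speed; a pose out of reach is approached as far as the arm can. A call with a gripper value outside its range is refused whole. The fingers move at their own pace and stop on an object; the grip force is fixed at half the most. Time passes only in rows, so rows that do not move let the fingers close. It gives the time, the measured TCP pose, the force and the opening at its end, in the units of the state.
- robot.read_state(): the state, without advancing time (a new reading comes with each control period).
- robot.get_image(name): name is "scene" or "top" or "wrist"; returns the picture (420x560x3 uint8, blue, green, red); there is no depth.
- robot.camera_info(name): a dict with "intrinsics" (3x3 intrinsics, pixels), "R" (3x3) and "t" (3): a world point X has camera coordinates R X + t; the wrist camera has in their place "T_tool_cam" (4x4, takes a point from camera to tool coordinates, whose origin is the TCP and whose axes are the flange's). Camera axes: x right, y down, z forward; pixel columns grow to the right and rows downward; lengths in m; the calibration is good to about 2 mm. A picture is of the moment at which its call begins: read the wrist's pose just before it. camera_info takes no time and is no camera call.
- robot.job_done(): hands the job in, once; it reports no verdict.
The state is a dict: "time": time; "q": joint angles; "joint_vel": joint speeds; "joint_torque": joint torques, N m; "ee_pos": TCP position; "orientation": TCP orientation; "force": force on the tool from outside, world axes, zero at the start; "wrist_torque": the same for the moment, N m; "gripper_width": opening from 0.0 (shut) to 1.0 (fully open).
Only numpy, scipy, OpenCV 4.12 (cv2) and the standard library are available. Lean on these libraries where they do the work, as an engineer would, in place of code of your own. Each camera call takes 0.05 s, during which the arm holds its last target. There are 200 camera calls.

## Task

Put the loose wheel bearing back into the green feed caddy: lay it flat in the top of the sloping chute, where the swing door stands open, let go, and push it down the chute until you feel it come up against the orange escapement stop, without forcing the stop. Ease off so that it stays resting against the stop, then swing the door fully shut, and leave the other things on the shelf where they are.

Things in the scene. Friction and masses are not known exactly. Their poses are not given: they have to be found in the camera images.
- bearing: the sealed double-row wheel bearing, a steel puck 40 mm in diameter and 17.5 mm tall with black seals, about 100 g, lying flat on the shelf; origin at the centre of its underside, z along its axis, upwards
- caddy: the green plastic feed caddy, fixed to the shelf; origin on the shelf under the middle of the chute, +x the uphill heading (level), y across, z up. The chute is a straight open-topped channel 260 mm long, 46 mm wide inside, tilted 0.24 rad so that it rises towards +x; its floor passes 65 mm above the origin. The lower end is open, with a catch tray beyond it
- loading_bay (a point): point on the middle line of the chute floor, 60 mm uphill from the chute's middle and 70 mm short of its upper end wall: the stretch that lies open under the swing door. The end wall and the 5 mm thick side walls stand 22 mm above the floor, square to it. The chute is too flat for the bearing to slide by itself: it stays where it is left
- escapement: steel slotted rails outside the chute's two walls; origin on the middle line of the chute floor, 75 mm downhill from the chute's middle; x uphill along the sloping floor, y across, z square to the floor. A bridge clamped to the rails carries the stop (next entry). Bridge and thumb tab stand up to 60 mm above the chute floor
- stop_limit (a point): point on the middle line of the chute floor that marks the highest setting of the stop, an orange sprung pawl 30 mm wide hanging into the chute. Its uphill face lies anywhere from here to 70 mm downhill of here, as last clamped; the setting is not measured. The pawl gives about 1 mm per 3 N of push and springs back as the push is eased off; over 8 N forces it
- door (a joint): angle of the swing door, rad: 0 = shut, lying on the chute walls over the upper 95 mm of the chute; grows as it opens upwards and towards the upper end; 2.2 at most. Stiff hinge (0.06 N m): it stays where it is left
- door_edge (a point): middle of the door's free edge. The door is a plate 95 mm from hinge to edge, 62 mm wide and 4 mm thick
- door_hinge (a point): middle of the door's hinge axis, across the chute at its upper end, 25 mm above the chute floor
- bowl: speckled blue ceramic bowl, 120 mm across, 50 mm high; origin at the centre of its underside; leave it alone
- socket: stainless steel socket, 30 mm in diameter, 38 mm high; origin at the centre of its underside; leave it alone
- tire_levers: pair of yellow plastic tire levers, together 127 x 30 mm and 12 mm thick, lying along x; origin at the middle of the underside; leave it alone
- nipple_tray: shallow chrome tray of spoke nipples, 120 x 84 mm, 20 mm high; origin at the centre of its underside; leave it alone
There are look-alikes about, which are no part of the job. What is shaped like the bearing but red or yellow is not meant.

How it is judged:
By the outcome, as a careful person would: the job done as asked, in the order asked, and still so for the second after the job is handed in, with the robot touching nothing.
It also fails if it takes over 69 s, if anything falls off the work surface, if the arm or the gripper's body presses on something with over 40 N, if the wrist force passes 120 N, or if a joint passes its speed limit or range.

## Working session

There is one attempt and no reset: what is moved stays moved. The work goes in short steps, Python scripts to look and compute and a tool call to move; the robot and the scene stay as the last step left them, time stands still between calls to the robot, and variables do not carry over. Pictures are saved under pics/ and viewed, about 8 in all and at most 12, crops included, and the job is handed in when it is done.

Besides the shell and the picture viewer there is one more tool, called after "Call:" as name(argument=value, ...), one argument or row to a line, values as JSON. send_rows: Moves the arm, as the interface text tells. Its arguments: {"type":"object","properties":{"motion":{"type":"array","items":{"type":"object","properties":{"claw":{"type":"number"},"delta_pos":{"type":"array","items":{"type":"number"}},"twist":{"type":"array","items":{"type":"number"}}}}}},"required":["motion"]}

```bash
ls; mkdir -p pics; python3 - <<'E'
from rig import robot
import cv2,numpy as np,json
s=robot.read_state();print(s)
for n in("scene","top"):
    im=robot.get_image(n);cv2.imwrite(f"pics/{n}0.png",im);c=robot.camera_info(n);print(n,c)
    np.save(f"pics/{n}0.npy",im)
print(robot.camera_info("wrist"))
E
```

```text
pics
{'time': 0.0, 'q': array([ 1.11150656,  0.61595178, -0.01264522,  1.42492897,  0.00813987,
        1.1033962 , -0.04039725]), 'joint_vel': array([-2.54528275e-05, -4.90277500e-04, -3.23071845e-04, -2.04001103e-03,
       -3.60757152e-04,  1.10967230e-03,  3.48481560e-04]), 'joint_torque': array([ 9.93429494e-04, -4.69218171e+01,  2.59805806e-01, -1.71036369e+01,
        1.00254713e-02,  9.56996373e-03, -6.66739709e-06]), 'ee_pos': array([ 0.27229922, -0.58935739,  0.23010698]), 'orientation': array([-3.06578711e+00, -6.74152113e-01,  9.76410834e-04]), 'force': array([-0.10600031, -0.5375699 ,  0.73490796]), 'wrist_torque': array([-0.0305414 , -0.01373021,  0.02952985]), 'gripper_width': 0.9955848129834333}
scene {'intrinsics': array([[455.80566642,   0.        , 280.46340111],
       [  0.        , 455.80566642, 212.80570479],
       [  0.        ,   0.        ,   1.        ]]), 'R': array([[-0.70056029,  0.71342301, -0.01558473],
       [ 0.45431098,  0.42906538, -0.78070765],
       [-0.55028793, -0.55401309, -0.62470208]]), 't': array([ 0.42770453, -0.20719509,  1.49092823])}
[... 201 characters left out ...]
-0.99940843, -0.02079573],
       [-0.99540144,  0.0291808 , -0.09123841],
       [ 0.09179127,  0.01820088, -0.99561192]]), 't': array([0.01758612, 0.60327151, 1.22241622])}
{'intrinsics': array([[297.6876052 ,   0.        , 273.21685171],
       [  0.        , 297.6876052 , 204.2065276 ],
       [  0.        ,   0.        ,   1.        ]]), 'T_tool_cam': array([[ 2.69824049e-04, -9.64934159e-01, -2.62491897e-01,
         6.71212810e-02],
       [ 9.99999764e-01,  9.44824921e-05,  6.80609969e-04,
         1.26939399e-04],
       [-6.31942920e-04, -2.62492018e-01,  9.64933957e-01,
        -1.42012031e-01],
       [ 0.00000000e+00,  0.00000000e+00,  0.00000000e+00,
         1.00000000e+00]])}
```

View pics/scene0.png

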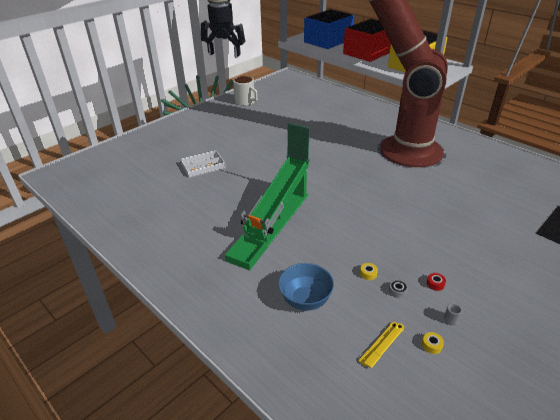

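View pics/top0.png

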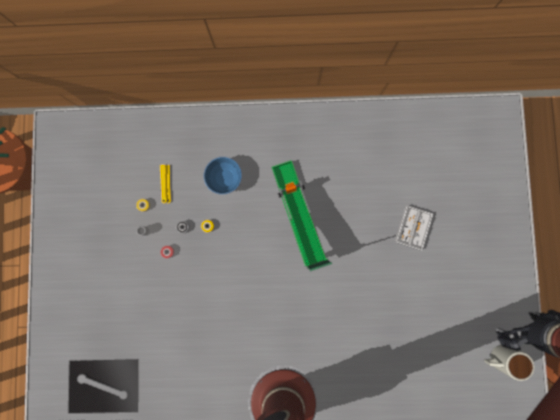

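The grey bearing is at scene (398,288) and top (183,227). The caddy runs from its upper end at top (316,263) down to (287,168), with the orange stop near (291,187) and the door open at the upper end.

```bash
cat > h.py <<'E'
import cv2,numpy as np
from scipy.spatial.transform import Rotation as Rn
from rig import robot
def cam(n,s=None):
    c=robot.camera_info(n);K=np.array(c["intrinsics"])
    if n!="wrist": return K,np.array(c["R"]),np.array(c["t"])
    s=s or robot.read_state();T=np.eye(4);T[:3,:3]=Rn.from_rotvec(s["orientation"]).as_matrix();T[:3,3]=s["ee_pos"]
    M=np.linalg.inv(T@np.array(c["T_tool_cam"]));return K,M[:3,:3],M[:3,3]
def ray(C,uv):
    K,R,t=C;d=R.T@np.linalg.solve(K,[*uv,1.]);return -R.T@t,d/np.linalg.norm(d)
def onz(C,uv,z):
    o,d=ray(C,uv);return o+d*(z-o[2])/d[2]
def tri(Ca,a,Cb,b):
    o1,d1=ray(Ca,a);o2,d2=ray(Cb,b);k=np.linalg.lstsq(np.c_[d1,-d2],o2-o1,rcond=None)[0]
    p,q=o1+k[0]*d1,o2+k[1]*d2;return (p+q)/2,np.linalg.norm(p-q)
def proj(C,X):
    K,R,t=C;p=(K@(R@np.atleast_2d(X).T+t[:,None])).T;return p[:,:2]/p[:,2:]
E
python3 - <<'E'
from h import *
S,T=cam("scene"),cam("top")
si,ti=np.load("pics/scene0.npy"),np.load("pics/top0.npy")
print("bearing",tri(S,(398,288),T,(183,227)),onz(S,(398,288),.01),onz(T,(183,227),.01))
for n,im,C in(("s",si,S),("t",ti,T)):
    h=cv2.cvtColor(im,cv2.COLOR_BGR2HSV)
    for nm,lo,hi in(("green",(50,100,40),(75,255,255)),("orange",(3,180,150),(14,255,255))):
        m=cv2.inRange(h,lo,hi);k,l,st,ce=cv2.connectedComponentsWithStats(m)
        for i in range(1,k):
            if st[i,4]>15 and 200<ce[i,0]<340 and ce[i,1]>100: print(n,nm,st[i],ce[i],cv2.minAreaRect(np.argwhere(l==i)[:,::-1].astype(np.float32)))
a=cv2.resize(si[115:275,215:325],None,fx=3.6,fy=3.6,interpolation=cv2.INTER_CUBIC)
b=cv2.resize(ti[150:278,260:345],None,fx=4.5,fy=4.5,interpolation=cv2.INTER_CUBIC)
print(a.shape,b.shape)
o=np.zeros((600,800,3),np.uint8);o[:a.shape[0],:a.shape[1]]=a;o[:b.shape[0],400:400+b.shape[1]]=b;cv2.imwrite("pics/c1.png",o)
E
```

```text
bearing (array([0.54682465, 0.30476869, 0.00520546]), np.float64(0.001004194630805422)) [0.55061095 0.30702878 0.01      ] [0.54688726 0.30310805 0.01      ]
s green [291 130   6   9  16] [293.5625 133.75  ] ((293.7307434082031, 133.84613037109375), (9.429903030395508, 3.0508511066436768), 56.3099365234375)
s green [296 135  10  22  74] [300.33783784 146.37837838] ((300.5, 145.5), (21.0, 9.0), 90.0)
s green [ 225  154   84  116 3553] [271.32873628 212.34027582] ((273.21929931640625, 213.35598754882812), (39.1295280456543, 130.74905395507812), 31.798912048339844)
s orange [249 216  11   7  21] [255.61904762 218.28571429] ((254.88235473632812, 217.52940368652344), (11.661903381347656, 3.429971694946289), 30.963754653930664)
t green [272 161  27  29 474] [284.91561181 173.99367089] ((285.3499755859375, 175.04998779296875), (24.981992721557617, 20.871028900146484), 71.56505584716797)
t green [ 283  187   46   82 1601] [304.20924422 229.76327295] ((302.8274230957031, 228.14515686035156), (82.86387634277344, 22.605295181274414), 68.90766143798828)
t orange [286 184  10   7  45] [290.13333333 187.08888889] ((290.10003662109375, 186.80003356933594), (5.375871658325195, 9.803058624267578), 71.56504821777344)
(576, 396, 3) (576, 382, 3)
```

View pics/c1.png

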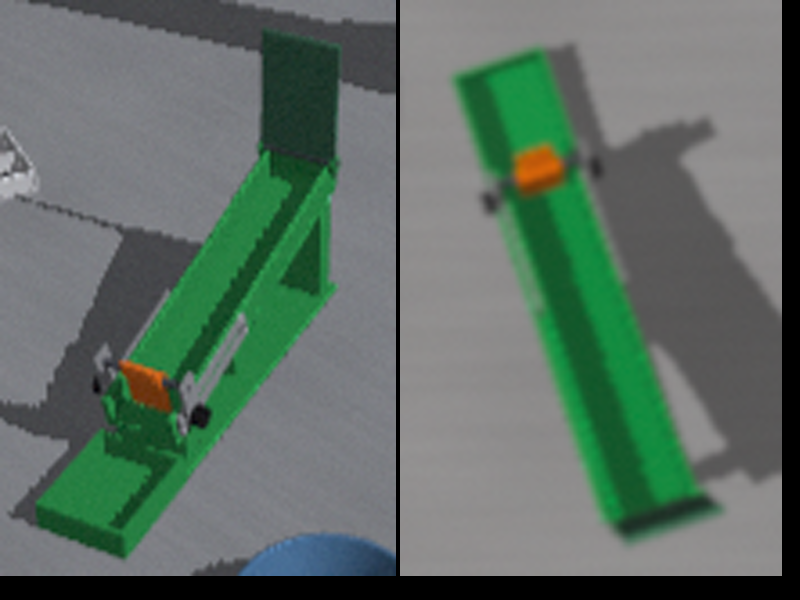

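The door stands about upright at the hinge end, the chute is clear, and the orange pawl hangs near its low end with bridge knobs on both sides.

```bash
python3 - <<'E'
from h import *
S,T=cam("scene"),cam("top")
s=lambda x,y:(215+x/3.6,115+y/3.6)
t=lambda x,y:(260+(x-400)/4.5,150+y/4.5)
P={}
for n,a,b in(("hinge",s(300,157),t(660,508)),("dooredge",s(301,38),t(675,527)),("trayend",s(82,525),t(500,62)),("orange",s(145,386),t(538,169)),("hingeL",s(265,150),t(708,495)),("hingeR",s(335,165),t(612,520))):
    P[n],e=tri(S,a,T,b);print(n,P[n].round(4),round(e,4))
d=P["hinge"]-P["trayend"];print("yaw",np.arctan2(d[1],d[0]))
d=P["hingeR"]-P["hingeL"];print("yaw2",np.arctan2(d[1],d[0])+np.pi/2, np.linalg.norm(d))
E
```

```text
hinge [ 0.4257 -0.1134  0.1105] 0.0044
dooredge [ 0.4208 -0.1155  0.2086] 0.0005
trayend [ 0.7405 -0.0185  0.0087] 0.0049
orange [ 0.6553 -0.043   0.063 ] 0.003
hingeL [ 0.4326 -0.1446  0.1068] 0.0056
hingeR [ 0.4194 -0.0826  0.1137] 0.0031
yaw -2.8485504312889773
yaw2 3.3504224892353287 0.06375556818241519
```

Call:
send_rows(
  motion=[
    {"claw": -1, "delta_pos": [0, 0, -8], "twist": [0, 0, -1]},
    {"claw": -1, "delta_pos": [0, 0, -8], "twist": [0, 0, -1]},
    {"claw": -1, "delta_pos": [0, 0, -8], "twist": [0, 0, -1]},
    {"claw": -1, "delta_pos": [0, 0, -8], "twist": [0, 0, -1]},
    {"claw": -1, "delta_pos": [0, 0, -8], "twist": [0, 0, -1]},
    {"claw": -1, "delta_pos": [0, 0, -8], "twist": [0, 0, -1]},
    {"claw": -1, "delta_pos": [0, 0, -8], "twist": [0, 0, -1]},
    {"claw": -1, "delta_pos": [0, 0, -8], "twist": [0, 0, -1]},
    {"claw": -1, "delta_pos": [0, 0, -8], "twist": [0, 0, -1]},
    {"claw": -1, "delta_pos": [0, 0, -8], "twist": [0, 0, -1]},
  ],
)

```text
time: 1.1
ee_pos: [0.2723, -0.5898, 0.3109]
orientation: [-1.909, -2.493, -0.001]
force: [0.8, -1.0, -0.7]
gripper_width: 1.002
```

```bash
cat >> h.py <<'E'
def go(X,axes=None):
    "tool-frame mm to X, and twist units to orientation matrix axes"
    s=robot.read_state();R=Rn.from_rotvec(s["orientation"]).as_matrix()
    print("t",round(s["time"],2),"pos",s["ee_pos"].round(4),"F",s["force"].round(2),"w",round(s["gripper_width"],3))
    if X is not None: print("mm",(R.T@(np.array(X)-s["ee_pos"])*1000).round(1))
    if axes is not None: print("twist",(np.degrees(Rn.from_matrix(R.T@axes).as_rotvec())/8).round(2))
def axes(yaw,tilt=.24):
    "tool y downhill along the floor, z into the floor; yaw=downhill heading"
    y=np.array([np.cos(yaw)*np.cos(tilt),np.sin(yaw)*np.cos(tilt),-np.sin(tilt)])
    x=np.array([-np.sin(yaw),np.cos(yaw),0]);return np.c_[x,y,np.cross(x,y)]
E
python3 - <<'E'
from h import *
go([.6,-.4,.31],axes(.272,0)); go([.6,.25,.31])
E
```

```text
t 1.1 pos [ 0.2723 -0.5898  0.3109] F [ 0.85 -1.01 -0.73] w 1.002
mm [ 97.7 365.9   0.9]
twist [-0.   -0.01 -0.06]
t 1.1 pos [ 0.2723 -0.5898  0.3109] F [ 0.85 -1.01 -0.73] w 1.002
mm [725.2 535.5   1.8]
```

Call:
send_rows(
  motion=[
    {"claw": -1, "delta_pos": [12, 45, 0], "twist": [0, 0, 0]},
    {"claw": -1, "delta_pos": [12, 45, 0], "twist": [0, 0, 0]},
    {"claw": -1, "delta_pos": [12, 45, 0], "twist": [0, 0, 0]},
    {"claw": -1, "delta_pos": [12, 45, 0], "twist": [0, 0, 0]},
    {"claw": -1, "delta_pos": [12, 45, 0], "twist": [0, 0, 0]},
    {"claw": -1, "delta_pos": [12, 45, 0], "twist": [0, 0, 0]},
    {"claw": -1, "delta_pos": [12, 45, 0], "twist": [0, 0, 0]},
    {"claw": -1, "delta_pos": [12, 45, 0], "twist": [0, 0, 0]},
    {"claw": -1, "delta_pos": [46, 9, 0], "twist": [0, 0, 0]},
    {"claw": -1, "delta_pos": [46, 9, 0], "twist": [0, 0, 0]},
  ],
)

```text
time: 2.1
ee_pos: [0.5908, -0.3098, 0.308]
orientation: [-1.914, -2.486, -0.001]
force: [0.5, 0.8, 0.5]
gripper_width: 0.998
```

Call:
send_rows(
  motion=[
    {"claw": -1, "delta_pos": [46, 9, 0], "twist": [0, 0, 0]},
    {"claw": -1, "delta_pos": [46, 9, 0], "twist": [0, 0, 0]},
    {"claw": -1, "delta_pos": [46, 9, 0], "twist": [0, 0, 0]},
    {"claw": -1, "delta_pos": [46, 9, 0], "twist": [0, 0, 0]},
  ],
)

```text
time: 2.5
ee_pos: [0.5771, -0.1229, 0.3109]
orientation: [-1.917, -2.488, 0.001]
force: [0.9, 0.0, -0.4]
gripper_width: 0.999
```

```bash
python3 - <<'E'
from h import *
go([.547,.304,.15],axes(.272,0))
C=cam("wrist");im=robot.get_image("wrist");cv2.imwrite("pics/w1.png",im)
print(C[1].round(3),proj(C,[[.55,-.07,.12],[.4257,-.1134,.12],[.655,-.043,.07]]))
E
```

```text
t 2.5 pos [ 0.5771 -0.1229  0.3109] F [ 0.94  0.02 -0.43] w 0.999
mm [420.4  80.  161. ]
twist [-0.01 -0.   -0.1 ]
[[ 0.967  0.256 -0.   ]
 [ 0.247 -0.933  0.263]
 [ 0.067 -0.254 -0.965]] [[260.87279707 131.00507968]
 [141.16714131 140.58427007]
 [349.3036462  130.57291965]]
```

View pics/w1.png

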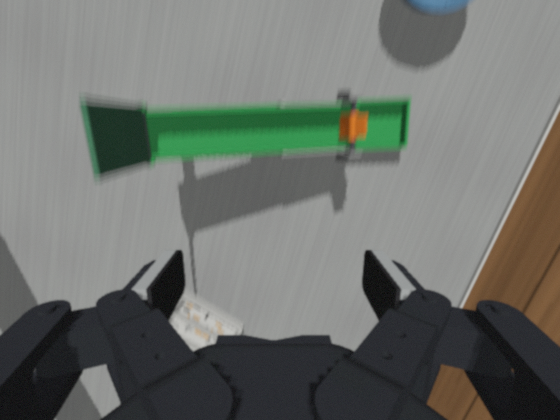

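The wrist view shows the caddy clearly: hinge line about (146,107)–(152,160), pawl at (353,126), and the tray end at column 406.

```bash
cat > cad.py <<'E'
from h import *
def caddy(im,C,hz,cols,hp):
    h=cv2.cvtColor(im,cv2.COLOR_BGR2HSV);m=cv2.inRange(h,(45,90,30),(80,255,255))
    H=onz(C,hp,hz);yaw=.28
    for _ in range(5):
        n=axes(yaw)[:,2]; up=[];lo=[]
        P0=H+n*.003
        for c in cols:
            r=np.flatnonzero(m[:,c]);
            for L,v in((up,r[0]-.5),(lo,r[-1]+.5)):
                o,d=ray(C,(c,v));L.append(o+d*(n@(P0-o))/(n@d))
        up,lo=np.array(up),np.array(lo);f=lambda p:np.polyfit(p[:,0],p[:,1],1)
        a,b=f(up),f(lo);yaw=np.arctan((a[0]+b[0])/2)
    mid=(a+b)/2
    print("hinge",H,"yaw",yaw,np.arctan(a[0]),np.arctan(b[0]),"width",(a[1]-b[1])*np.cos(yaw)+(a[0]-b[0])*H[0],"ymid@hinge",np.polyval(mid,H[0]))
    return H,yaw,mid
E
python3 - <<'E'
from cad import *
# the wrist pose may lag while settling: average pose now
im=cv2.imread("pics/w1.png");C=cam("wrist")
H,yaw,mid=caddy(im,C,.120,list(range(175,270,5)),(149.5,133.5))
h=cv2.cvtColor(im,cv2.COLOR_BGR2HSV);m=cv2.inRange(h,(3,180,150),(14,255,255));ys,xs=np.nonzero(m);print("orange",xs.min(),xs.max(),ys.min(),ys.max())
go(None)
E
```

```text
hinge [ 0.43250351 -0.09141921  0.12      ] yaw 0.31683019196120954 0.33429789817233135 0.29916010537305876 width 0.050595378544210465 ymid@hinge -0.09343492446814525
orange 349 365 115 139
t 2.55 pos [ 0.5769 -0.1102  0.3118] F [-1.6   8.19  0.69] w 0.997
```

Call:
send_rows(
  motion=[
    {"claw": -1, "delta_pos": [46, 9, 0], "twist": [0, 0, 0]},
    {"claw": -1, "delta_pos": [46, 9, 0], "twist": [0, 0, 0]},
    {"claw": -1, "delta_pos": [46, 9, 0], "twist": [0, 0, 0]},
    {"claw": -1, "delta_pos": [46, 9, 10], "twist": [0, 0, 0]},
    {"claw": -1, "delta_pos": [46, 9, 20], "twist": [0, 0, 0]},
    {"claw": -1, "delta_pos": [46, 9, 20], "twist": [0, 0, 0]},
    {"claw": -1, "delta_pos": [46, 9, 20], "twist": [0, 0, 0]},
    {"claw": -1, "delta_pos": [46, 9, 20], "twist": [0, 0, 0]},
    {"claw": -1, "delta_pos": [40, 8, 30], "twist": [0, 0, -0.1]},
    {"claw": -1, "delta_pos": [0, 0, 30], "twist": [0, 0, 0]},
  ],
)

```text
time: 3.55
ee_pos: [0.5481, 0.2955, 0.1625]
orientation: [-1.882, -2.509, -0.009]
force: [-0.5, 0.0, 0.1]
gripper_width: 1.004
```

Call:
send_rows(
  motion=[
    {"claw": -0.4, "delta_pos": [0, 0, 0], "twist": [0, 0, 0]},
    {"claw": -0.4, "delta_pos": [0, 0, 0], "twist": [0, 0, 0]},
    {"claw": -0.4, "delta_pos": [0, 0, 0], "twist": [0, 0, 0]},
  ],
)

```text
time: 3.85
ee_pos: [0.553, 0.2852, 0.1649]
orientation: [1.902, 2.498, 0.004]
force: [0.3, -0.6, 0.7]
gripper_width: 0.702
```

```bash
python3 - <<'E'
from h import *
go([.547,.304,.0],axes(.272,0))
C=cam("wrist");im=robot.get_image("wrist");cv2.imwrite("pics/w2.png",im);np.save("pics/w2C.npy",np.array([C[0],C[1],np.c_[C[2],C[2],C[2]]]))
print(proj(C,[[.547,.304,.0175]]))
E
```

```text
t 3.85 pos [0.553  0.2852 0.1649] F [ 0.32 -0.63  0.71] w 0.702
mm [ 19.8  -1.3 164.9]
twist [ 0.02  0.   -0.02]
[[271.13938888 172.3237602 ]]
```

View pics/w2.png

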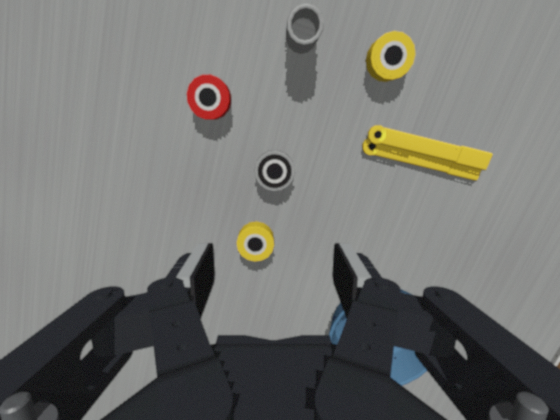

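Bearing top centre is at (274,171), with the red ring at (209,97) and yellow at (256,242), both clear of the jaw line.

```bash
python3 - <<'E'
from h import *
D=np.load("pics/w2C.npy");C=(D[0],D[1],D[2][:,0])
p=onz(C,(274.3,171),.0175);print(p,[np.linalg.norm(onz(C,(274.3+k,171),.0175)-p) for k in(17,)])
go([p[0],p[1],.002],axes(.272,0))
E
```

```text
[0.54963497 0.30607972 0.0175    ] [np.float64(0.01663224262406083)]
t 3.9 pos [0.553  0.2853 0.1652] F [ 0.63 -0.21 -0.42] w 0.701
mm [ 20.9   1.7 163.3]
twist [ 0.03 -0.   -0.02]
```

Call:
send_rows(
  motion=[
    {"claw": -0.4, "delta_pos": [21, 1.5, 0], "twist": [0, 0, 0]},
    {"claw": -0.4, "delta_pos": [0, 0, 35], "twist": [0, 0, 0]},
    {"claw": -0.4, "delta_pos": [0, 0, 40], "twist": [0, 0, 0]},
    {"claw": -0.4, "delta_pos": [0, 0, 40], "twist": [0, 0, 0]},
    {"claw": -0.4, "delta_pos": [0, 0, 25], "twist": [0, 0, 0]},
    {"claw": -0.4, "delta_pos": [0, 0, 14], "twist": [0, 0, 0]},
    {"claw": -0.4, "delta_pos": [0, 0, 9], "twist": [0, 0, 0]},
    {"claw": -0.4, "delta_pos": [0, 0, 0], "twist": [0, 0, 0]},
    {"claw": -0.4, "delta_pos": [0, 0, 0], "twist": [0, 0, 0]},
  ],
)

```text
time: 4.8
ee_pos: [0.5482, 0.3075, 0.0018]
orientation: [1.899, 2.501, 0.005]
force: [0.2, 0.6, 0.0]
gripper_width: 0.699
```

Call:
send_rows(
  motion=[
    {"claw": 0.3, "delta_pos": [0, 0, 0], "twist": [0, 0, 0]},
    {"claw": 0.6, "delta_pos": [0, 0, 0], "twist": [0, 0, 0]},
    {"claw": 1, "delta_pos": [0, 0, 0], "twist": [0, 0, 0]},
    {"claw": 1, "delta_pos": [0, 0, 0], "twist": [0, 0, 0]},
    {"claw": 1, "delta_pos": [0, 0, 0], "twist": [0, 0, 0]},
    {"claw": 1, "delta_pos": [0, 0, 0], "twist": [0, 0, 0]},
    {"claw": 1, "delta_pos": [0, 0, 0], "twist": [0, 0, 0]},
  ],
)

```text
time: 5.5
ee_pos: [0.5481, 0.3076, 0.0022]
orientation: [1.899, 2.501, 0.005]
force: [-0.3, -0.5, 6.6]
gripper_width: 0.44
```

Call:
send_rows(
  motion=[
    {"claw": 1, "delta_pos": [0, 0, -10], "twist": [0, 0, 0]},
    {"claw": 1, "delta_pos": [0, 0, -30], "twist": [0, 0, 0]},
    {"claw": 1, "delta_pos": [0, 0, -45], "twist": [0, 0, 0]},
    {"claw": 1, "delta_pos": [0, 0, -45], "twist": [0, 0, 0]},
    {"claw": 1, "delta_pos": [-20, 0, -45], "twist": [0, 0, 0]},
    {"claw": 1, "delta_pos": [-45, 0, -45], "twist": [0, 0, 0]},
    {"claw": 1, "delta_pos": [-45, 0, -45], "twist": [0, 0, 0]},
    {"claw": 1, "delta_pos": [-45, 0, -35], "twist": [0, 0, 0]},
    {"claw": 1, "delta_pos": [-45, -15, 0], "twist": [0, 0, 0]},
    {"claw": 1, "delta_pos": [-45, -15, 0], "twist": [0, 0, 0]},
  ],
)

```text
time: 6.5
ee_pos: [0.5774, 0.0854, 0.2783]
orientation: [1.897, 2.502, 0.003]
force: [0.4, -0.8, -1.9]
gripper_width: 0.441
```

Call:
send_rows(
  motion=[
    {"claw": 1, "delta_pos": [-45, -15, 0], "twist": [0, 0, 0]},
    {"claw": 1, "delta_pos": [-45, -15, 0], "twist": [0, 0, 0]},
    {"claw": 1, "delta_pos": [-45, -15, 0], "twist": [0, 0, 0]},
    {"claw": 1, "delta_pos": [-25, -10, 0], "twist": [0, 0, 0]},
    {"claw": 1, "delta_pos": [0, 0, 0], "twist": [0, 0, 0]},
    {"claw": 1, "delta_pos": [0, 0, 0], "twist": [0, 0, 0]},
    {"claw": 1, "delta_pos": [0, 0, 0], "twist": [0, 0, 0]},
    {"claw": 1, "delta_pos": [0, 0, 0], "twist": [0, 0, 0]},
    {"claw": 1, "delta_pos": [0, 0, 0], "twist": [0, 0, 0]},
  ],
)

```text
time: 7.4
ee_pos: [0.5675, -0.0806, 0.2768]
orientation: [-1.896, -2.505, -0.001]
force: [-0.1, 0.6, -0.4]
gripper_width: 0.436
```

```bash
python3 - <<'E'
from h import *
go([.547,-.07,.3],axes(.272,0))
C=cam("wrist");im=robot.get_image("wrist");cv2.imwrite("pics/w3.png",im);np.save("pics/w3C.npy",np.array([C[0],C[1],np.c_[C[2],C[2],C[2]]]))
print(proj(C,[[.4257,-.1134,.12],[.655,-.043,.07]]))
E
```

```text
t 7.4 pos [ 0.5675 -0.0806  0.2768] F [-0.07  0.59 -0.38] w 0.436
mm [ 15.8 -16.8 -23.2]
twist [ 0.   -0.    0.02]
[[129.9374165  183.3861206 ]
 [352.61063011 170.52312033]]
```

View pics/w3.png

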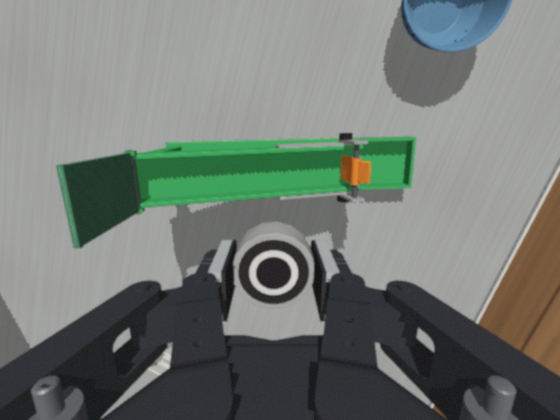

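The bearing is held level at (273,272). Hinge ends are at about (132,153) and (140,211), the pawl is at (345–370,155–187), and the door leans back.

```bash
python3 - <<'E'
from h import *
D=np.load("pics/w3C.npy");C=(D[0],D[1],D[2][:,0]);im=cv2.imread("pics/w3.png")
h=cv2.cvtColor(im,cv2.COLOR_BGR2HSV);m=cv2.inRange(h,(45,90,30),(80,255,255))
cols=list(range(155,275,5));low=[(c,np.flatnonzero(m[:230,c])[-1]+.5) for c in cols]
print(low[0],low[-1])
Hp=onz(C,(136,182),.120);yaw=.28
for _ in range(6):
    A=axes(yaw);n=-A[:,2];P0=Hp-n*.003;Q=[]
    for uv in low:
        o,d=ray(C,uv);Q.append(o+d*(n@(P0-o))/(n@d))
    Q=np.array(Q);f=np.polyfit(Q[:,0],Q[:,1],1);yaw=np.arctan(f[0])
A=axes(yaw);n=-A[:,2]
Q0=Q.mean(0);lat=(Hp-Q0)@A[:,0];print("yaw",yaw,"hinge px",Hp,"lateral of hinge px from lower edge (28 expected)",lat)
for uv in((132,153),(140,211)): print("hinge end",onz(C,uv,.12))
# centre line at hinge: shift hinge laterally so that offset=28
H=Hp+A[:,0]*(.028-lat)
org=H+A[:,1]*.130-n*(.025);print("chute mid floor",org,"(z .065 expected)")
h2=cv2.inRange(h,(3,180,120),(16,255,255));ys,xs=np.nonzero(h2);print("orange px",xs.min(),xs.max(),ys.min(),ys.max())
# pawl: left edge col seen at its top ~? give s along chute for several heights above the floor
for uv in((xs.min(),np.median(ys)),(xs.max(),np.median(ys))):
    for z in(0,.02,.04,.06):
        o,d=ray(C,uv);P=o+d*(n@(org+n*z-o))/(n@d);print(uv,z,"s",((P-org)@A[:,1]).round(4),"lat",((P-org)@A[:,0]).round(4))
# door edge mid: triangulated earlier vs seen (69,206)
for th in(1.7,1.8,1.9,2.0,2.1,2.2):
    E=H+.095*(A[:,1]*np.cos(th)+n*np.sin(th));print(th,E.round(3),proj(C,E).round(0))
np.savez("cad.npz",A=A,org=org,n=n,H=H)
go(org-A[:,1]*.06+n*.1,A)
E
```

```text
(155, np.float64(205.5)) (270, np.float64(197.5))
yaw 0.2923429944649977 hinge px [ 0.43142999 -0.11028983  0.12      ] lateral of hinge px from lower edge (28 expected) 0.027247353823995842
hinge end [ 0.42306716 -0.08224124  0.12      ]
hinge end [ 0.44023962 -0.13983701  0.12      ]
chute mid floor [ 0.54643894 -0.07489003  0.06481521] (z .065 expected)
orange px 342 369 157 184
(np.int64(342), np.float64(170.0)) 0 s 0.1111 lat -0.0049
(np.int64(342), np.float64(170.0)) 0.02 s 0.101 lat -0.0014
(np.int64(342), np.float64(170.0)) 0.04 s 0.0909 lat 0.002
(np.int64(342), np.float64(170.0)) 0.06 s 0.0809 lat 0.0054
(np.int64(369), np.float64(170.0)) 0 s 0.1498 lat -0.0069
(np.int64(369), np.float64(170.0)) 0.02 s 0.1375 lat -0.0034
(np.int64(369), np.float64(170.0)) 0.04 s 0.1252 lat 0.0002
(np.int64(369), np.float64(170.0)) 0.06 s 0.113 lat 0.0037
1.7 [ 0.441 -0.107  0.214] [[ 92. 206.]]
1.8 [ 0.432 -0.109  0.215] [[ 78. 206.]]
1.9 [ 0.423 -0.112  0.215] [[ 65. 207.]]
2.0 [ 0.414 -0.115  0.213] [[ 53. 206.]]
2.1 [ 0.405 -0.117  0.211] [[ 43. 206.]]
2.2 [ 0.397 -0.12   0.208] [[ 34. 205.]]
t 7.45 pos [ 0.5675 -0.081   0.2767] F [ 0.54  0.62 -0.79] w 0.441
mm [ 10.9 -53.1 100.5]
twist [ 1.72 -0.02 -0.13]
```

```bash
python3 - <<'E'
from h import *
T=np.array(robot.camera_info("wrist")["T_tool_cam"]);K=np.array(robot.camera_info("wrist")["intrinsics"])
d=T[:3,:3]@np.linalg.solve(K,[273,272,1]);o=T[:3,3];print("bearing top in tool",o+d*((-.0155-o[2])/d[2]))
E
```

```text
bearing top in tool [-0.00112948  0.00067018 -0.0155    ]
```

Call:
send_rows(
  motion=[
    {"claw": 1, "delta_pos": [0, -20, 0], "twist": [0.8, 0, 0]},
    {"claw": 1, "delta_pos": [0, -20, 0], "twist": [0.9, 0, -0.13]},
    {"claw": 1, "delta_pos": [0, 0, 0], "twist": [0, 0, 0]},
    {"claw": 1, "delta_pos": [0, 0, 0], "twist": [0, 0, 0]},
    {"claw": 1, "delta_pos": [0, 0, 0], "twist": [0, 0, 0]},
  ],
)

```text
time: 7.95
ee_pos: [0.5293, -0.0927, 0.2789]
orientation: [-1.784, -2.395, 0.28]
force: [0.5, -0.2, -1.5]
gripper_width: 0.445
```

```bash
python3 - <<'E'
from h import *
z=np.load("cad.npz");A,org,n=z["A"],z["org"],z["n"]
go(org-A[:,1]*.06+n*.003,A)
E
```

```text
t 7.95 pos [ 0.5293 -0.0927  0.2789] F [ 0.51 -0.16 -1.49] w 0.445
mm [ 11.5  10.9 200. ]
twist [ 0.03 -0.02 -0.01]
```

Call:
send_rows(
  motion=[
    {"claw": 1, "delta_pos": [12.5, 11, 40], "twist": [0.03, -0.02, 0]},
    {"claw": 1, "delta_pos": [0, 0, 45], "twist": [0, 0, 0]},
    {"claw": 1, "delta_pos": [0, 0, 45], "twist": [0, 0, 0]},
    {"claw": 1, "delta_pos": [0, 0, 35], "twist": [0, 0, 0]},
    {"claw": 1, "delta_pos": [0, 0, 0], "twist": [0, 0, 0]},
    {"claw": 1, "delta_pos": [0, 0, 0], "twist": [0, 0, 0]},
    {"claw": 1, "delta_pos": [0, 0, 0], "twist": [0, 0, 0]},
  ],
)

```text
time: 8.65
ee_pos: [0.5005, -0.0886, 0.1182]
orientation: [-1.785, -2.397, 0.285]
force: [-0.0, 0.0, -0.5]
gripper_width: 0.442
```

```bash
python3 - <<'E'
from h import *
z=np.load("cad.npz");A,org,n=z["A"],z["org"],z["n"]
go(org-A[:,1]*.06+n*.003,A)
C=cam("wrist");im=robot.get_image("wrist");cv2.imwrite("pics/w4.png",im);np.save("pics/w4C.npy",np.array([C[0],C[1],np.c_[C[2],C[2],C[2]]]))
for s in(-.1,-.06,0,.06): print(s,[proj(C,org+A[:,1]*s+n*.022+A[:,0]*l).round(0)[0] for l in(-.023,.023)])
E
```

```text
t 8.65 pos [ 0.5005 -0.0886  0.1182] F [-0.03  0.05 -0.49] w 0.442
mm [-0.1 -0.9 37.5]
twist [ 0.03  0.   -0.01]
-0.1 [array([204., 278.]), array([199., 204.])]
-0.06 [array([271., 278.]), array([270., 204.])]
0 [array([370., 277.]), array([377., 203.])]
0.06 [array([470., 277.]), array([484., 203.])]
```

View pics/w4.png

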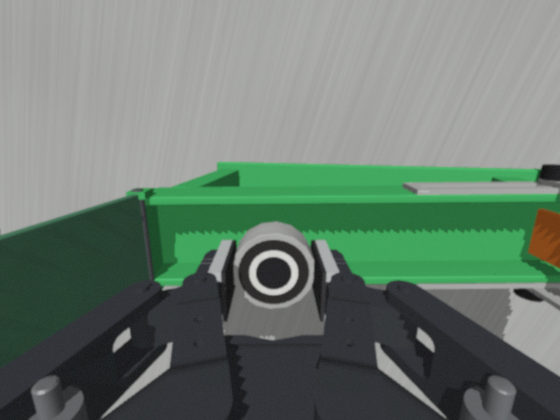

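The bearing is over the bay, with the chute walls at rows about 190–203 (upper) and 262–285 (lower). I'm checking the wall edges against the prediction.

```bash
python3 - <<'E'
import cv2
g=cv2.imread("pics/w4.png")[:,:,1]
for c in(185,380,480): print(c,"up",list(g[184:210,c]),"lo",list(g[256:292,c]))
E
```

```text
185 up [np.uint8(157), np.uint8(157), np.uint8(162), np.uint8(164), np.uint8(159), np.uint8(157), np.uint8(157), np.uint8(157), np.uint8(157), np.uint8(156), np.uint8(157), np.uint8(160), np.uint8(170), np.uint8(182), np.uint8(179), np.uint8(172), np.uint8(169), np.uint8(166), np.uint8(164), np.uint8(157), np.uint8(137), np.uint8(111), np.uint8(112), np.uint8(112), np.uint8(112), np.uint8(114)] lo [np.uint8(168), np.uint8(167), np.uint8(168), np.uint8(167), np.uint8(167), np.uint8(166), np.uint8(163), np.uint8(158), np.uint8(156), np.uint8(156), np.uint8(156), np.uint8(157), np.uint8(156), np.uint8(156), np.uint8(157), np.uint8(158), np.uint8(156), np.uint8(157), np.uint8(157), np.uint8(155), np.uint8(146), np.uint8(125), np.uint8(86), np.uint8(62), np.uint8(54), np.uint8(53), np.uint8(51), np.uint8(54), np.uint8(54), np.uint8(53), np.uint8(57), np.uint8(54), np.uint8(53), np.uint8(54), np.uint8(52), np.uint8(51)]
380 up [np.uint8(169), np.uint8(164), np.uint8(158), np.uint8(157), np.uint8(158), np.uint8(157), np.uint8(157), np.uint8(156), np.uint8(159), np.uint8(159), np.uint8(163),
[... 1008 characters left out ...]
(166), np.uint8(164), np.uint8(153), np.uint8(128), np.uint8(112), np.uint8(110), np.uint8(111), np.uint8(111), np.uint8(109), np.uint8(111), np.uint8(112)] lo [np.uint8(167), np.uint8(167), np.uint8(166), np.uint8(165), np.uint8(160), np.uint8(157), np.uint8(156), np.uint8(156), np.uint8(156), np.uint8(157), np.uint8(157), np.uint8(156), np.uint8(157), np.uint8(157), np.uint8(159), np.uint8(157), np.uint8(158), np.uint8(159), np.uint8(160), np.uint8(167), np.uint8(177), np.uint8(180), np.uint8(173), np.uint8(169), np.uint8(166), np.uint8(165), np.uint8(157), np.uint8(148), np.uint8(159), np.uint8(167), np.uint8(167), np.uint8(165), np.uint8(150), np.uint8(123), np.uint8(112), np.uint8(112)]
```

Edges match the prediction within a pixel (0.6 mm). Lowering.

Call:
send_rows(
  motion=[
    {"claw": 1, "delta_pos": [0.5, 0, 15], "twist": [0, 0, 0]},
    {"claw": 1, "delta_pos": [0, 0, 12], "twist": [0, 0, 0]},
    {"claw": 1, "delta_pos": [0, 0, 5], "twist": [0, 0, 0]},
    {"claw": 1, "delta_pos": [0, 0, 3], "twist": [0, 0, 0]},
    {"claw": 1, "delta_pos": [0, 0, 0], "twist": [0, 0, 0]},
    {"claw": 1, "delta_pos": [0, 0, 0], "twist": [0, 0, 0]},
  ],
)

```text
time: 9.3
ee_pos: [0.4903, -0.0908, 0.0824]
orientation: [-1.782, -2.393, 0.289]
force: [0.8, 0.5, -0.3]
gripper_width: 0.44
```

Call:
send_rows(
  motion=[
    {"claw": 1, "delta_pos": [0, 0, 1], "twist": [0, 0, 0]},
    {"claw": 1, "delta_pos": [0, 0, 0], "twist": [0, 0, 0]},
  ],
)

```text
time: 9.5
ee_pos: [0.4897, -0.0909, 0.0813]
orientation: [-1.782, -2.393, 0.29]
force: [0.6, 0.0, -0.1]
gripper_width: 0.443
```

Call:
send_rows(
  motion=[
    {"claw": 1, "delta_pos": [0, 0, 1], "twist": [0, 0, 0]},
    {"claw": 1, "delta_pos": [0, 0, 0], "twist": [0, 0, 0]},
  ],
)

```text
time: 9.7
ee_pos: [0.4897, -0.0909, 0.0807]
orientation: [-1.782, -2.393, 0.289]
force: [0.5, 0.9, 3.7]
gripper_width: 0.444
```

Call:
send_rows(
  motion=[
    {"claw": -0.4, "delta_pos": [0, 0, 0], "twist": [0, 0, 0]},
    {"claw": -0.4, "delta_pos": [0, 0, 0], "twist": [0, 0, 0]},
    {"claw": -0.4, "delta_pos": [0, 0, 0], "twist": [0, 0, 0]},
    {"claw": -0.4, "delta_pos": [0, 0, 0], "twist": [0, 0, 0]},
    {"claw": -0.4, "delta_pos": [0, 0, -20], "twist": [0, 0, 0]},
    {"claw": -0.4, "delta_pos": [0, 0, -30], "twist": [0, 0, 0]},
    {"claw": -0.4, "delta_pos": [0, 0, 0], "twist": [0, 0, 0]},
    {"claw": -0.4, "delta_pos": [0, 0, 0], "twist": [0, 0, 0]},
    {"claw": -0.4, "delta_pos": [0, 0, 0], "twist": [0, 0, 0]},
  ],
)

```text
time: 10.6
ee_pos: [0.4999, -0.0878, 0.1279]
orientation: [-1.78, -2.391, 0.292]
force: [-1.3, -0.3, 0.1]
gripper_width: 0.701
```

```bash
python3 - <<'E'
from h import *
z=np.load("cad.npz");A,org,n=z["A"],z["org"],z["n"]
go(org-A[:,1]*.06+n*.003,A)
C=cam("wrist");im=robot.get_image("wrist");cv2.imwrite("pics/w5.png",im);np.save("pics/w5C.npy",np.array([C[0],C[1],np.c_[C[2],C[2],C[2]]]))
print(proj(C,[org-A[:,1]*.06+n*.0175]))
E
```

```text
t 10.6 pos [ 0.4999 -0.0878  0.1279] F [-1.27 -0.33  0.13] w 0.701
mm [-1.1  2.1 46.8]
twist [-0.03 -0.01 -0.01]
[[275.0578215  234.85566991]]
```

View pics/w5.png

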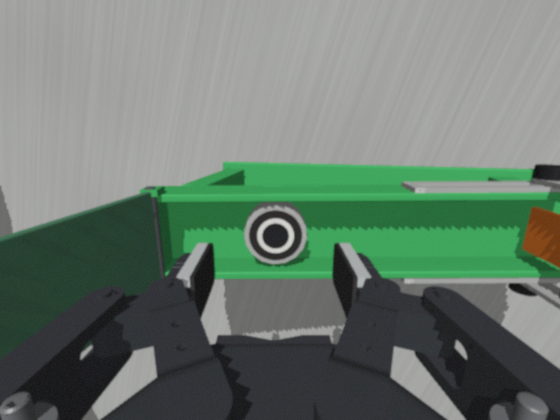

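The bearing lies flat in the bay at (276,235), as predicted. Next I shut the fingers, tilt them a little and go in behind it.

Call:
send_rows(
  motion=[
    {"claw": 1, "delta_pos": [0, 0, 0], "twist": [0.7, 0, 0]},
    {"claw": 1, "delta_pos": [0, 0, 0], "twist": [0.7, 0, 0]},
    {"claw": 1, "delta_pos": [0, 0, 0], "twist": [0, 0, 0]},
    {"claw": 1, "delta_pos": [0, 0, 0], "twist": [0, 0, 0]},
    {"claw": 1, "delta_pos": [0, 0, 0], "twist": [0, 0, 0]},
    {"claw": 1, "delta_pos": [0, 0, 0], "twist": [0, 0, 0]},
    {"claw": 1, "delta_pos": [0, 0, 0], "twist": [0, 0, 0]},
  ],
)

```text
time: 11.35
ee_pos: [0.5004, -0.088, 0.1292]
orientation: [-1.695, -2.276, 0.504]
force: [-0.6, -0.7, 0.2]
gripper_width: -0.002
```

```bash
python3 - <<'E'
from h import *
z=np.load("cad.npz");A,org,n=z["A"],z["org"],z["n"]
A2=axes(np.arctan2(A[1,1],A[0,1]),.44)
go(org-A[:,1]*.103+n*.05,A2)
go(org-A[:,1]*.103+n*.008,A2)
print(A2.T@A[:,1],A2.T@n)
E
```

```text
t 11.35 pos [ 0.5004 -0.088   0.1292] F [-0.57 -0.69  0.24] w -0.002
mm [ -0.8 -40.2   9.2]
twist [ 0.03 -0.01 -0.01]
t 11.35 pos [ 0.5004 -0.088   0.1292] F [-0.57 -0.69  0.24] w -0.002
mm [ -0.8 -32.   50.4]
twist [ 0.03 -0.01 -0.01]
[ 0.          0.98006658 -0.19866933] [-1.38777878e-17 -1.98669331e-01 -9.80066578e-01]
```

Call:
send_rows(
  motion=[
    {"claw": 1, "delta_pos": [-0.8, -20, 4], "twist": [0, 0, 0]},
    {"claw": 1, "delta_pos": [0, -20, 5], "twist": [0, 0, 0]},
    {"claw": 1, "delta_pos": [0, 0, 0], "twist": [0, 0, 0]},
    {"claw": 1, "delta_pos": [0, 4, 20], "twist": [0, 0, 0]},
    {"claw": 1, "delta_pos": [0, 3, 14], "twist": [0, 0, 0]},
    {"claw": 1, "delta_pos": [0, 1, 7], "twist": [0, 0, 0]},
    {"claw": 1, "delta_pos": [0, 0, 0], "twist": [0, 0, 0]},
    {"claw": 1, "delta_pos": [0, 0, 0], "twist": [0, 0, 0]},
  ],
)

```text
time: 12.15
ee_pos: [0.4537, -0.1025, 0.0972]
orientation: [-1.695, -2.277, 0.504]
force: [0.1, -0.5, -0.4]
gripper_width: 0.0
```

```bash
cat >> h.py <<'E'
def st():
    z=np.load("cad.npz");A,org,n=z["A"],z["org"],z["n"];s=robot.read_state();d=s["ee_pos"]-org
    print("t",round(s["time"],2),"s",(d@A[:,1]*1e3).round(1),"lat",(d@A[:,0]*1e3).round(1),"h",(d@n*1e3).round(1),"F down/lat/n",(s["force"]@np.c_[A[:,1],A[:,0],n]).round(1),"torq",s["wrist_torque"].round(2))
E
python3 -c "from h import *;st()"
```

```text
t 12.15 s -101.7 lat 0.3 h 8.5 F down/lat/n [ 0.1 -0.5 -0.4] torq [ 0.15 -0.5  -0.01]
```

Call:
send_rows(
  motion=[
    {"claw": 1, "delta_pos": [0, 4.9, -1], "twist": [0, 0, 0]},
    {"claw": 1, "delta_pos": [0, 4.9, -1], "twist": [0, 0, 0]},
    {"claw": 1, "delta_pos": [0, 4.9, -1], "twist": [0, 0, 0]},
    {"claw": 1, "delta_pos": [0, 4.9, -1], "twist": [0, 0, 0]},
    {"claw": 1, "delta_pos": [0, 4.9, -1], "twist": [0, 0, 0]},
    {"claw": 1, "delta_pos": [0, 4.9, -1], "twist": [0, 0, 0]},
    {"claw": 1, "delta_pos": [0, 4.9, -1], "twist": [0, 0, 0]},
    {"claw": 1, "delta_pos": [0, 4.9, -1], "twist": [0, 0, 0]},
  ],
)

```text
time: 12.95
ee_pos: [0.4904, -0.0916, 0.0877]
orientation: [-1.694, -2.275, 0.506]
force: [-2.6, -0.6, 4.7]
gripper_width: -0.0
```

```bash
python3 -c "from h import *;st()"
```

```text
t 12.95 s -62.3 lat 0.2 h 8.4 F down/lat/n [-3.7  0.1  4. ] torq [-0.12  0.36 -0.01]
```

Call:
send_rows(
  motion=[
    {"claw": 1, "delta_pos": [0, 6.9, -1.4], "twist": [0, 0, 0]},
    {"claw": 1, "delta_pos": [0, 6.9, -1.4], "twist": [0, 0, 0]},
    {"claw": 1, "delta_pos": [0, 6.9, -1.4], "twist": [0, 0, 0]},
    {"claw": 1, "delta_pos": [0, 6.9, -1.4], "twist": [0, 0, 0]},
    {"claw": 1, "delta_pos": [0, 6.9, -1.4], "twist": [0, 0, 0]},
    {"claw": 1, "delta_pos": [0, 6.9, -1.4], "twist": [0, 0, 0]},
    {"claw": 1, "delta_pos": [0, 4.9, -1], "twist": [0, 0, 0]},
    {"claw": 1, "delta_pos": [0, 4.9, -1], "twist": [0, 0, 0]},
    {"claw": 1, "delta_pos": [0, 0, 0], "twist": [0, 0, 0]},
  ],
)

```text
time: 13.85
ee_pos: [0.5399, -0.0766, 0.0751]
orientation: [-1.694, -2.277, 0.503]
force: [-0.7, -0.3, 4.0]
gripper_width: -0.001
```

```bash
python3 - <<'E'
from h import *
st();C=cam("wrist");im=robot.get_image("wrist");cv2.imwrite("pics/w6.png",im);np.save("pics/w6C.npy",np.array([C[0],C[1],np.c_[C[2],C[2],C[2]]]))
E
```

```text
t 13.85 s -9.0 lat 0.3 h 8.4 F down/lat/n [-1.7 -0.1  3.7] torq [-0.01 -0.02 -0.02]
```

View pics/w6.png

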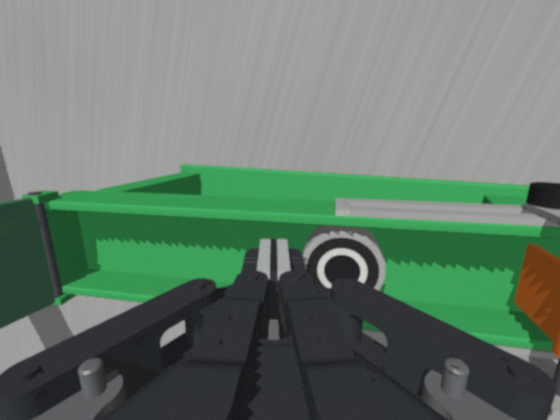

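```bash
python3 - <<'E'
from h import *
z=np.load("cad.npz");A,org,n=z["A"],z["org"],z["n"]
D=np.load("pics/w6C.npy");C=(D[0],D[1],D[2][:,0])
for uv in((343,270),(303,270),(385,270),(344,228)):
    o,d=ray(C,uv);P=o+d*(n@(org+n*.0175-o))/(n@d);print(uv,((P-org)@A*1e3).round(1))
for s in(20,25,30):
  print(s,proj(C,org+A[:,1]*s/1e3+n*.0175).round(0),proj(C,org+A[:,1]*(s-20)/1e3+n*.0175).round(0),proj(C,org+A[:,1]*(s+20)/1e3+n*.0175).round(0),proj(C,org+A[:,0]*.02+A[:,1]*s/1e3+n*.0175).round(0))
for uv in((518,290),(530,246)):
  for hh in(0,.02):
    o,d=ray(C,uv);P=o+d*(n@(org+n*hh-o))/(n@d);print("pawl",uv,hh,((P-org)@A*1e3).round(1))
im=cv2.imread("pics/w6.png")[200:350,220:420];cv2.imwrite("pics/w6c.png",cv2.resize(im,None,fx=4,fy=4,interpolation=cv2.INTER_CUBIC))
E
```

```text
(343, 270) [  0.2  27.1 -17.5]
(303, 270) [ -1.7   8.4 -17.5]
(385, 270) [  2.   45.7 -17.5]
(344, 228) [ 21.   26.3 -17.5]
20 [[328. 269.]] [[286. 265.]] [[372. 273.]] [[330. 229.]]
25 [[338. 270.]] [[296. 266.]] [[383. 274.]] [[341. 230.]]
30 [[349. 271.]] [[306. 267.]] [[395. 275.]] [[352. 231.]]
pawl (518, 290) 0 [-11.1 110.5   0. ]
pawl (518, 290) 0.02 [ -0.6  98.2 -20. ]
pawl (530, 246) 0 [ 11.8 111.    0. ]
pawl (530, 246) 0.02 [ 19.2  98.7 -20. ]
```

View pics/w6c.png

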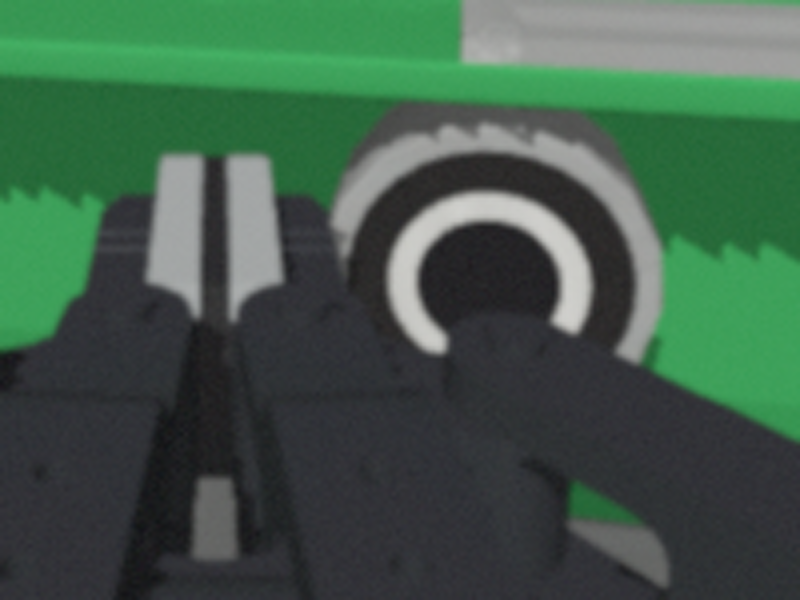

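The bearing is flat and in contact with the finger at s≈27 mm; the pawl face is at about s≈100–110 mm. I'll lift slightly to relieve the downward load, then go on.

Call:
send_rows(
  motion=[
    {"claw": 1, "delta_pos": [0, -0.4, -2], "twist": [0, 0, 0]},
    {"claw": 1, "delta_pos": [0, 0, 0], "twist": [0, 0, 0]},
  ],
)

```text
time: 14.1
ee_pos: [0.54, -0.0765, 0.0769]
orientation: [-1.695, -2.277, 0.503]
force: [0.2, -1.0, -0.5]
gripper_width: -0.004
```

```bash
python3 -c "from h import *;st()"
```

```text
t 14.1 s -9.3 lat 0.3 h 10.2 F down/lat/n [-0.  -1.  -0.5] torq [ 0.11 -0.42 -0.02]
```

Call:
send_rows(
  motion=[
    {"claw": 1, "delta_pos": [0, 4.9, -1], "twist": [0, 0, 0]},
    {"claw": 1, "delta_pos": [0, 4.9, -1], "twist": [0, 0, 0]},
    {"claw": 1, "delta_pos": [0, 4.9, -1], "twist": [0, 0, 0]},
    {"claw": 1, "delta_pos": [0, 4.9, -1], "twist": [0, 0, 0]},
    {"claw": 1, "delta_pos": [0, 4.9, -1], "twist": [0, 0, 0]},
    {"claw": 1, "delta_pos": [0, 4.9, -1], "twist": [0, 0, 0]},
    {"claw": 1, "delta_pos": [0, 4.9, -1], "twist": [0, 0, 0]},
    {"claw": 1, "delta_pos": [0, 2.9, -0.6], "twist": [0, 0, 0]},
  ],
)

```text
time: 14.9
ee_pos: [0.5752, -0.0659, 0.0682]
orientation: [-1.694, -2.276, 0.504]
force: [0.2, -0.3, -0.6]
gripper_width: 0.002
```

```bash
python3 -c "from h import *;st()"
```

```text
t 14.9 s 28.5 lat 0.3 h 10.5 F down/lat/n [ 0.2 -0.3 -0.5] torq [ 0.07 -0.33 -0.05]
```

Call:
send_rows(
  motion=[
    {"claw": 1, "delta_pos": [0, 3.9, -0.8], "twist": [0, 0, 0]},
    {"claw": 1, "delta_pos": [0, 3.9, -0.8], "twist": [0, 0, 0]},
    {"claw": 1, "delta_pos": [0, 0, 0], "twist": [0, 0, 0]},
  ],
)

```text
time: 15.2
ee_pos: [0.5827, -0.0637, 0.0664]
orientation: [-1.694, -2.276, 0.504]
force: [-0.8, 0.5, -0.5]
gripper_width: 0.001
```

```bash
python3 - <<'E'
from h import *
z=np.load("cad.npz");A,org,n=z["A"],z["org"],z["n"]
st();C=cam("wrist");im=robot.get_image("wrist");st();cv2.imwrite("pics/w7.png",im);np.save("pics/w7C.npy",np.array([C[0],C[1],np.c_[C[2],C[2],C[2]]]))
m=cv2.inRange(cv2.cvtColor(im,cv2.COLOR_BGR2HSV),(3,180,100),(16,255,255));ys,xs=np.nonzero(m)
for r in np.unique(ys)[::8]:
    u=xs[ys==r].min();o,d=ray(C,(u,r));print(r,u,[((o+d*(n@(org+n*hh-o))/(n@d)-org)@A*1e3).round(0) for hh in(0,.01)])
E
```

```text
t 15.2 s 36.5 lat 0.3 h 10.6 F down/lat/n [-0.5  0.7 -0.7] torq [ 0.19 -0.4  -0.04]
t 15.25 s 36.2 lat 0.2 h 10.6 F down/lat/n [ 0.7  0.3 -0.5] torq [ 0.2  -0.45 -0.03]
236 418 [array([ 12., 109.,   0.]), array([ 16., 106., -10.])]
244 416 [array([  8., 108.,  -0.]), array([ 12., 106., -10.])]
252 415 [array([  4., 108.,   0.]), array([  8., 106., -10.])]
260 414 [array([ -1., 108.,  -0.]), array([  4., 106., -10.])]
268 413 [array([ -5., 109.,   0.]), array([ -0., 106., -10.])]
276 413 [array([-10., 109.,  -0.]), array([ -5., 106., -10.])]
284 411 [array([-14., 109.,  -0.]), array([ -9., 106., -10.])]
292 412 [array([-19., 110.,   0.]), array([-13., 107., -10.])]
300 415 [array([-23., 112.,   0.]), array([-17., 108., -10.])]
308 419 [array([-28., 114.,   0.]), array([-22., 111., -10.])]
316 434 [array([-32., 122.,   0.]), array([-25., 118., -10.])]
324 451 [array([-35., 131.,   0.]), array([-29., 126., -10.])]
332 467 [array([-39., 139.,   0.]), array([-32., 134., -10.])]
```

View pics/w7.png

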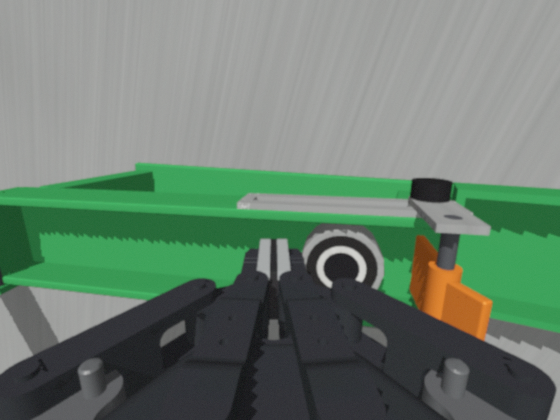

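The pawl face is at s≈106 mm and the bearing front at about 92 mm. I'll bring the tool square to the floor so the gripper links clear the bridge, then go on in small steps.

Call:
send_rows(
  motion=[
    {"claw": 1, "delta_pos": [0, 0, 0], "twist": [-0.72, 0, 0]},
    {"claw": 1, "delta_pos": [0, 0, 0], "twist": [-0.72, 0, 0]},
    {"claw": 1, "delta_pos": [0, 0, 2], "twist": [0, 0, 0]},
    {"claw": 1, "delta_pos": [0, 3, 0], "twist": [0, 0, 0]},
    {"claw": 1, "delta_pos": [0, 2, 0], "twist": [0, 0, 0]},
    {"claw": 1, "delta_pos": [0, 0, 0], "twist": [0, 0, 0]},
  ],
)

```text
time: 15.85
ee_pos: [0.5874, -0.0621, 0.0631]
orientation: [-1.783, -2.396, 0.284]
force: [0.4, -0.4, 0.8]
gripper_width: -0.003
```

```bash
python3 -c "from h import *;st()"
```

```text
t 15.85 s 42.1 lat 0.5 h 8.5 F down/lat/n [ 0.1 -0.5  0.8] torq [-0.03 -0.17 -0.02]
```

Call:
send_rows(
  motion=[
    {"claw": 1, "delta_pos": [0, 2, 0], "twist": [0, 0, 0]},
    {"claw": 1, "delta_pos": [0, 1, 0], "twist": [0, 0, 0]},
  ],
)

```text
time: 16.05
ee_pos: [0.5894, -0.0615, 0.0625]
orientation: [-1.783, -2.396, 0.284]
force: [-0.6, 0.4, 0.9]
gripper_width: -0.002
```

```bash
python3 -c "from h import *;st()"
```

```text
t 16.05 s 44.3 lat 0.4 h 8.4 F down/lat/n [-0.7  0.5  0.8] torq [ 0.03 -0.02 -0.03]
```

Call:
send_rows(
  motion=[
    {"claw": 1, "delta_pos": [0, 1, 0], "twist": [0, 0, 0]},
    {"claw": 1, "delta_pos": [0, 1, 0], "twist": [0, 0, 0]},
  ],
)

```text
time: 16.25
ee_pos: [0.5911, -0.0612, 0.0621]
orientation: [-1.783, -2.396, 0.284]
force: [-0.2, -0.4, 0.3]
gripper_width: -0.002
```

```bash
python3 -c "from h import *;st()"
```

```text
t 16.25 s 46.0 lat 0.2 h 8.5 F down/lat/n [-0.4 -0.3  0.2] torq [ 0.01 -0.09  0.03]
```

Call:
send_rows(
  motion=[
    {"claw": 1, "delta_pos": [0, 1, 0], "twist": [0, 0, 0]},
    {"claw": 1, "delta_pos": [0, 0, 0], "twist": [0, 0, 0]},
  ],
)

```text
time: 16.45
ee_pos: [0.5921, -0.061, 0.062]
orientation: [-1.784, -2.396, 0.283]
force: [1.1, 0.1, 0.2]
gripper_width: 0.001
```

```bash
python3 - <<'E'
from h import *
z=np.load("cad.npz");A,org,n=z["A"],z["org"],z["n"]
st();C=cam("wrist");im=robot.get_image("wrist");st();cv2.imwrite("pics/w8.png",im);np.save("pics/w8C.npy",np.array([C[0],C[1],np.c_[C[2],C[2],C[2]]]))
# bright seal ring of the bearing
g=im.min(2);m=((g>150)&(im.max(2)-g.astype(int)<40)).astype(np.uint8);m[:200]=0;m[340:]=0;m[:,:290]=0;m[:,430:]=0
k,l,sx,ce=cv2.connectedComponentsWithStats(m)
for i in range(1,k):
    if sx[i,4]>60:
        u=sx[i,0]+sx[i,2]/2,sx[i,1]+sx[i,3]/2;o,d=ray(C,u);print(sx[i],u,((o+d*(n@(org+n*.0175-o))/(n@d)-org)@A*1e3).round(1))
E
```

```text
t 16.45 s 47.1 lat 0.1 h 8.6 F down/lat/n [ 1.  -0.2  0.5] torq [ 0.03 -0.2   0.07]
t 16.5 s 47.0 lat 0.1 h 8.6 F down/lat/n [-0.1  0.7  0.5] torq [ 0.05 -0.21 -0.01]
[290 200 100  10 822] (np.float64(340.0), np.float64(205.0)) [ 29.6  79.  -17.5]
[418 212  12  10 103] (np.float64(424.0), np.float64(217.0)) [ 23.7 118.9 -17.5]
[302 226  45  28 236] (np.float64(324.5), np.float64(240.0)) [ 12.2  72.6 -17.5]
[349 227  28  56 269] (np.float64(363.0), np.float64(255.0)) [  4.3  91.7 -17.5]
[316 242  46  42 627] (np.float64(339.0), np.float64(263.0)) [  0.1  80.2 -17.5]
```

Call:
send_rows(
  motion=[
    {"claw": 1, "delta_pos": [0, 1, 0], "twist": [0, 0, 0]},
    {"claw": 1, "delta_pos": [0, 1, 0], "twist": [0, 0, 0]},
    {"claw": 1, "delta_pos": [0, 0, 0], "twist": [0, 0, 0]},
  ],
)

```text
time: 16.8
ee_pos: [0.594, -0.0605, 0.0616]
orientation: [-1.784, -2.396, 0.283]
force: [-0.3, -1.3, -0.1]
gripper_width: 0.0
```

```bash
python3 -c "from h import *;st()"
```

```text
t 16.8 s 49.0 lat 0.1 h 8.7 F down/lat/n [-0.6 -1.2 -0.3] torq [ 0.08 -0.18  0.01]
```

Call:
send_rows(
  motion=[
    {"claw": 1, "delta_pos": [0, 1, 0], "twist": [0, 0, 0]},
    {"claw": 1, "delta_pos": [0, 0, 0], "twist": [0, 0, 0]},
  ],
)

```text
time: 17.0
ee_pos: [0.5949, -0.0602, 0.0614]
orientation: [-1.784, -2.396, 0.283]
force: [0.1, 0.2, -0.5]
gripper_width: -0.002
```

```bash
python3 -c "from h import *;st()"
```

```text
t 17.0 s 50.0 lat 0.1 h 8.7 F down/lat/n [ 0.3  0.2 -0.5] torq [ 0.03 -0.21 -0.  ]
```

Call:
send_rows(
  motion=[
    {"claw": 1, "delta_pos": [0, 1, 0], "twist": [0, 0, 0]},
    {"claw": 1, "delta_pos": [0, 0, 0], "twist": [0, 0, 0]},
  ],
)

```text
time: 17.2
ee_pos: [0.5958, -0.0599, 0.0611]
orientation: [-1.784, -2.396, 0.283]
force: [0.4, -0.7, -0.8]
gripper_width: -0.0
```

```bash
python3 -c "from h import *;st()"
```

```text
t 17.2 s 51.0 lat 0.1 h 8.7 F down/lat/n [ 0.4 -0.8 -0.7] torq [ 0.05 -0.13 -0.01]
```

Call:
send_rows(
  motion=[
    {"claw": 1, "delta_pos": [0, 1, 0], "twist": [0, 0, 0]},
    {"claw": 1, "delta_pos": [0, 0, 0], "twist": [0, 0, 0]},
  ],
)

```text
time: 17.4
ee_pos: [0.5967, -0.0596, 0.0609]
orientation: [-1.784, -2.396, 0.283]
force: [0.3, 0.1, -0.8]
gripper_width: -0.006
```

```bash
python3 -c "from h import *;st()"
```

```text
t 17.4 s 52.0 lat 0.1 h 8.7 F down/lat/n [ 0.5 -0.  -0.7] torq [ 0.03 -0.19 -0.05]
```

Call:
send_rows(
  motion=[
    {"claw": 1, "delta_pos": [0, 1, 0], "twist": [0, 0, 0]},
    {"claw": 1, "delta_pos": [0, 0, 0], "twist": [0, 0, 0]},
  ],
)

```text
time: 17.6
ee_pos: [0.5977, -0.0594, 0.0607]
orientation: [-1.784, -2.396, 0.283]
force: [0.8, -0.0, -0.9]
gripper_width: -0.0
```

```bash
python3 -c "from h import *;st()"
```

```text
t 17.6 s 53.0 lat 0.1 h 8.7 F down/lat/n [ 1.  -0.3 -0.7] torq [ 0.01 -0.24 -0.03]
```

Call:
send_rows(
  motion=[
    {"claw": 1, "delta_pos": [0, 1, 0], "twist": [0, 0, 0]},
    {"claw": 1, "delta_pos": [0, 0, 0], "twist": [0, 0, 0]},
  ],
)

```text
time: 17.8
ee_pos: [0.5983, -0.0592, 0.0604]
orientation: [-1.783, -2.396, 0.284]
force: [-0.4, -0.5, 0.8]
gripper_width: -0.003
```

```bash
python3 -c "from h import *;st()"
```

```text
t 17.8 s 53.7 lat 0.1 h 8.6 F down/lat/n [-0.7 -0.4  0.6] torq [ 0.02 -0.07  0.02]
```

Call:
send_rows(
  motion=[
    {"claw": 1, "delta_pos": [0, 0.7, 0], "twist": [0, 0, 0]},
    {"claw": 1, "delta_pos": [0, 0, 0], "twist": [0, 0, 0]},
  ],
)

```text
time: 18.0
ee_pos: [0.5986, -0.0591, 0.0603]
orientation: [-1.783, -2.395, 0.285]
force: [-3.2, 0.1, 1.0]
gripper_width: -0.003
```

```bash
python3 - <<'E'
from h import *
z=np.load("cad.npz");A,n=z["A"],z["n"];F=[]
st();robot.get_image("wrist");st()
E
```

```text
t 18.0 s 54.0 lat 0.1 h 8.5 F down/lat/n [-3.2  1.   0.3] torq [-0.08  0.25  0.04]
t 18.05 s 54.0 lat 0.0 h 8.6 F down/lat/n [-2.5  0.7 -0.2] torq [-0.11  0.28 -0.05]
```

The stop is felt: about 3 N with the arm lagging, and a bearing front of about 107 mm matches the pawl seen at 106 mm. Easing off slowly and lifting out.

Call:
send_rows(
  motion=[
    {"claw": 1, "delta_pos": [0, -0.4, 0], "twist": [0, 0, 0]},
    {"claw": 1, "delta_pos": [0, -0.4, 0], "twist": [0, 0, 0]},
    {"claw": 1, "delta_pos": [0, -0.4, 0], "twist": [0, 0, 0]},
    {"claw": 1, "delta_pos": [0, -0.4, 0], "twist": [0, 0, 0]},
    {"claw": 1, "delta_pos": [0, -0.4, 0], "twist": [0, 0, 0]},
    {"claw": 1, "delta_pos": [0, -0.5, 0], "twist": [0, 0, 0]},
    {"claw": 1, "delta_pos": [0, -1, 0], "twist": [0, 0, 0]},
    {"claw": 1, "delta_pos": [0, -5, 0], "twist": [0, 0, 0]},
    {"claw": 1, "delta_pos": [0, -10, 0], "twist": [0, 0, 0]},
    {"claw": 1, "delta_pos": [0, -5, -20], "twist": [0, 0, 0]},
  ],
)

```text
time: 19.05
ee_pos: [0.5779, -0.0654, 0.0835]
orientation: [-1.78, -2.391, 0.291]
force: [0.0, -0.6, -0.3]
gripper_width: -0.004
```

Call:
send_rows(
  motion=[
    {"claw": 1, "delta_pos": [0, 0, -40], "twist": [0, 0, 0]},
    {"claw": 1, "delta_pos": [0, 0, -45], "twist": [0, 0, 0]},
    {"claw": 1, "delta_pos": [0, 0, -20], "twist": [0, 0, 0]},
    {"claw": 1, "delta_pos": [0, 0, 0], "twist": [0, 0, 0]},
    {"claw": 1, "delta_pos": [0, 0, 0], "twist": [0, 0, 0]},
    {"claw": 1, "delta_pos": [0, 0, 0], "twist": [0, 0, 0]},
  ],
)

```text
time: 19.65
ee_pos: [0.6035, -0.0578, 0.1857]
orientation: [-1.782, -2.393, 0.288]
force: [1.1, -0.0, -0.2]
gripper_width: -0.003
```

```bash
python3 - <<'E'
from h import *
z=np.load("cad.npz");A,org,n=z["A"],z["org"],z["n"]
st();C=cam("wrist");im=robot.get_image("wrist");cv2.imwrite("pics/w9.png",im);np.save("pics/w9C.npy",np.array([C[0],C[1],np.c_[C[2],C[2],C[2]]]))
print(proj(C,[org+A[:,1]*s+n*.0175 for s in(.0665,.0865,.1065)]).round(0))
E
```

```text
t 19.65 s 29.2 lat -0.1 h 131.5 F down/lat/n [ 1.1 -0.3  0. ] torq [ 0.04 -0.22 -0.01]
[[314. 200.]
 [337. 200.]
 [359. 200.]]
```

View pics/w9.png

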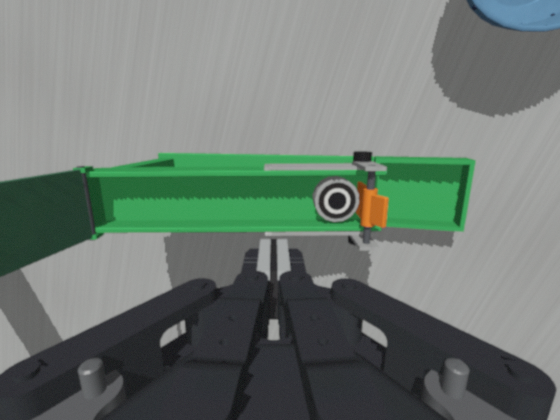

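The bearing stays at (337,200) with its rim at column 359, touching the pawl's uphill edge at the same column. That was the 12th picture, so the rest goes by numbers. Next is the door: tip up over it, then behind it.

Call:
send_rows(
  motion=[
    {"claw": 1, "delta_pos": [0, -10, -20], "twist": [0, 0, 0]},
    {"claw": 1, "delta_pos": [0, -30, 0], "twist": [0, 0, 0]},
    {"claw": 1, "delta_pos": [0, -30, 0], "twist": [0, 0, 0]},
    {"claw": 1, "delta_pos": [0, -30, 0], "twist": [0, 0, 0]},
    {"claw": 1, "delta_pos": [0, -30, 0], "twist": [0, 0, 0]},
    {"claw": 1, "delta_pos": [0, -30, 0], "twist": [0, 0, 0]},
    {"claw": 1, "delta_pos": [0, -30, 0], "twist": [0, 0, 0]},
    {"claw": 1, "delta_pos": [0, -24, 0], "twist": [0, 0, 0]},
    {"claw": 1, "delta_pos": [0, 0, 0], "twist": [0, 0, 0]},
    {"claw": 1, "delta_pos": [0, 0, 0], "twist": [0, 0, 0]},
  ],
)

```text
time: 20.7
ee_pos: [0.4101, -0.1157, 0.2563]
orientation: [-1.784, -2.395, 0.284]
force: [0.1, 0.3, 0.7]
gripper_width: 0.001
```

```bash
python3 - <<'E'
from h import *
z=np.load("cad.npz");A,org,n,H=z["A"],z["org"],z["n"],z["H"]
st();go(None,A);print(robot.read_state()["q"].round(2))
S,T=cam("scene"),cam("top")
im=robot.get_image("scene");cv2.imwrite("pics/s2.png",im)
for th in(1.7,1.87,2.0): print(th,proj(S,H+.095*(A[:,1]*np.cos(th)+n*np.sin(th))).round(1))
print("tip",proj(S,[robot.read_state()["ee_pos"]]).round(1))
h=cv2.cvtColor(im,cv2.COLOR_BGR2HSV);m=cv2.inRange(h,(50,60,20),(80,255,255))
c=np.flatnonzero(m[110:170,298]);print("door col298 rows",c[:3]+110)
E
```

```text
t 20.7 s -183.8 lat 0.3 h 152.2 F down/lat/n [-0.   0.2  0.7] torq [ 0.06 -0.26  0.03]
t 20.7 pos [ 0.4101 -0.1157  0.2563] F [0.08 0.27 0.71] w 0.001
twist [ 0.03 -0.01 -0.01]
[ 0.47  0.37 -0.44  1.84  0.25  1.19  0.21]
1.7 [[295.7 127.4]]
1.87 [[298.4 124.6]]
2.0 [[300.5 123.1]]
tip [[301.4 107.5]]
door col298 rows [125 126 127]
```

Call:
send_rows(
  motion=[
    {"claw": 1, "delta_pos": [0, -3, 20], "twist": [0, 0, 0]},
    {"claw": 1, "delta_pos": [0, 0, 20], "twist": [0, 0, 0]},
    {"claw": 1, "delta_pos": [0, 0, 20], "twist": [0, 0, 0]},
    {"claw": 1, "delta_pos": [0, 0, 0], "twist": [0, 0, 0]},
    {"claw": 1, "delta_pos": [0, 0, 0], "twist": [0, 0, 0]},
  ],
)

```text
time: 21.25
ee_pos: [0.3949, -0.1199, 0.1989]
orientation: [-1.782, -2.396, 0.283]
force: [-0.1, -0.1, 0.4]
gripper_width: -0.002
```

```bash
python3 - <<'E'
from h import *
st();print(robot.read_state()["q"].round(2))
pr=None
for th in np.arange(1.6,-.01,-.1):
    r=80; p=np.array([-130+r*np.cos(th)-2*np.sin(th)-13,25+r*np.sin(th)+2*np.cos(th)])
    print(round(th,1),p.round(1),None if pr is None else (p-pr).round(1));pr=p
E
```

```text
t 21.25 s -185.4 lat 0.6 h 92.7 F down/lat/n [-0.2 -0.1  0.3] torq [ 0.08 -0.24  0.02]
[ 0.47  0.43 -0.42  1.96  0.29  1.03  0.17]
1.6 [-147.3  104.9] None
1.5 [-139.3  104.9] [8. 0.]
1.4 [-131.4  104.2] [ 8.  -0.8]
1.3 [-123.5  102.6] [ 7.8 -1.6]
1.2 [-115.9  100.3] [ 7.7 -2.3]
1.1 [-108.5   97.2] [ 7.4 -3.1]
1.0 [-101.5   93.4] [ 7.  -3.8]
0.9 [-94.8  88.9] [ 6.6 -4.5]
0.8 [-88.7  83.8] [ 6.1 -5.1]
0.7 [-83.1  78.1] [ 5.6 -5.7]
0.6 [-78.1  71.8] [ 5.  -6.2]
0.5 [-73.8  65.1] [ 4.4 -6.7]
0.4 [-70.1  58. ] [ 3.7 -7.1]
0.3 [-67.2  50.6] [ 2.9 -7.4]
0.2 [-65.   42.9] [ 2.2 -7.7]
0.1 [-63.6  35. ] [ 1.4 -7.9]
-0.0 [-63.  27.] [ 0.6 -8. ]
```

Call:
send_rows(
  motion=[
    {"claw": 1, "delta_pos": [0, 11.5, -1.8], "twist": [0, 0, 0]},
    {"claw": 1, "delta_pos": [0, 11.5, -1.8], "twist": [0, 0, 0]},
    {"claw": 1, "delta_pos": [0, 11.5, -1.8], "twist": [0, 0, 0]},
    {"claw": 1, "delta_pos": [0, 11.5, -1.8], "twist": [0, 0, 0]},
    {"claw": 1, "delta_pos": [0, 7.5, 0.7], "twist": [0, 0, 0]},
    {"claw": 1, "delta_pos": [0, 7.3, 1.5], "twist": [0, 0, 0]},
    {"claw": 1, "delta_pos": [0, 7.2, 2.2], "twist": [0, 0, 0]},
    {"claw": 1, "delta_pos": [0, 0, 0], "twist": [0, 0, 0]},
    {"claw": 1, "delta_pos": [0, 0, 0], "twist": [0, 0, 0]},
  ],
)

```text
time: 22.15
ee_pos: [0.4581, -0.1012, 0.1858]
orientation: [-1.784, -2.396, 0.284]
force: [0.1, 0.1, 0.5]
gripper_width: -0.004
```

```bash
cat > door.py <<'E'
from h import *
z=np.load("cad.npz");A,org,n,H=z["A"],z["org"],z["n"],z["H"]
st();S=cam("scene");im=robot.get_image("scene")
h=cv2.cvtColor(im,cv2.COLOR_BGR2HSV);m=cv2.inRange(h,(50,60,20),(80,255,255));b=[]
for th in np.arange(0,2,.1):
    # fraction of door-plate corners/edge samples that are green in the scene view, and just beyond the edge not
    f=lambda r:np.mean([m[int(round(v)),int(round(u))]>0 for u,v in proj(S,[H+r*(A[:,1]*np.cos(th)+n*np.sin(th))+A[:,0]*l for l in np.linspace(-.027,.027,9)])])
    b.append((round(th,1),round(f(.09),1),round(f(.1),1)))
print(b)
E
python3 door.py
```

```text
t 22.15 s -118.3 lat 0.3 h 95.6 F down/lat/n [-0.   0.1  0.5] torq [ 0.07 -0.27 -0.02]
[(np.float64(0.0), np.float64(0.9), np.float64(0.9)), (np.float64(0.1), np.float64(0.8), np.float64(0.8)), (np.float64(0.2), np.float64(0.8), np.float64(0.8)), (np.float64(0.3), np.float64(0.7), np.float64(0.7)), (np.float64(0.4), np.float64(0.6), np.float64(0.6)), (np.float64(0.5), np.float64(0.4), np.float64(0.4)), (np.float64(0.6), np.float64(0.4), np.float64(0.3)), (np.float64(0.7), np.float64(0.3), np.float64(0.3)), (np.float64(0.8), np.float64(0.4), np.float64(0.3)), (np.float64(0.9), np.float64(0.4), np.float64(0.3)), (np.float64(1.0), np.float64(0.7), np.float64(0.7)), (np.float64(1.1), np.float64(0.7), np.float64(0.8)), (np.float64(1.2), np.float64(1.0), np.float64(0.0)), (np.float64(1.3), np.float64(0.0), np.float64(0.0)), (np.float64(1.4), np.float64(0.0), np.float64(0.0)), (np.float64(1.5), np.float64(0.0), np.float64(0.0)), (np.float64(1.6), np.float64(0.0), np.float64(0.0)), (np.float64(1.7), np.float64(0.0), np.float64(0.0)), (np.float64(1.8), np.float64(0.0), np.float64(0.0)), (np.float64(1.9), np.float64(0.0), np.float64(0.0))]
```

The image test puts the door at about 1.2 rad, so it is following the finger as planned. Continuing round the arc.

Call:
send_rows(
  motion=[
    {"claw": 1, "delta_pos": [0, 7, 2.9], "twist": [0, 0, 0]},
    {"claw": 1, "delta_pos": [0, 6.6, 3.6], "twist": [0, 0, 0]},
    {"claw": 1, "delta_pos": [0, 6.2, 4.2], "twist": [0, 0, 0]},
    {"claw": 1, "delta_pos": [0, 5.7, 4.8], "twist": [0, 0, 0]},
    {"claw": 1, "delta_pos": [0, 5.3, 5.3], "twist": [0, 0, 0]},
    {"claw": 1, "delta_pos": [0, 4.7, 5.8], "twist": [0, 0, 0]},
    {"claw": 1, "delta_pos": [0, 4.1, 6.3], "twist": [0, 0, 0]},
    {"claw": 1, "delta_pos": [0, 3.5, 6.7], "twist": [0, 0, 0]},
    {"claw": 1, "delta_pos": [0, 2.7, 7], "twist": [0, 0, 0]},
    {"claw": 1, "delta_pos": [0, 2, 7.2], "twist": [0, 0, 0]},
  ],
)

```text
time: 23.2
ee_pos: [0.4908, -0.0913, 0.1218]
orientation: [-1.784, -2.396, 0.283]
force: [0.2, 0.7, 1.2]
gripper_width: -0.001
```

```bash
python3 -c "from h import *;st()"
```

```text
t 23.2 s -69.9 lat 0.4 h 41.6 F down/lat/n [0.1 0.6 1.3] torq [ 0.14 -0.28  0.06]
```

Call:
send_rows(
  motion=[
    {"claw": 1, "delta_pos": [0, 1.3, 7], "twist": [0, 0, 0]},
    {"claw": 1, "delta_pos": [0, 0.6, 5], "twist": [0, 0, 0]},
    {"claw": 1, "delta_pos": [0, 0, 0], "twist": [0, 0, 0]},
    {"claw": 1, "delta_pos": [0, 0, 0], "twist": [0, 0, 0]},
  ],
)

```text
time: 23.6
ee_pos: [0.4892, -0.0919, 0.1102]
orientation: [-1.783, -2.395, 0.285]
force: [0.5, -0.2, 0.4]
gripper_width: 0.001
```

```bash
python3 -c "from h import *;st()"
```

```text
t 23.6 s -68.8 lat 0.2 h 29.9 F down/lat/n [ 0.3 -0.3  0.5] torq [ 0.05 -0.19  0.05]
```

Call:
send_rows(
  motion=[
    {"claw": 1, "delta_pos": [0, 0, 2], "twist": [0, 0, 0]},
    {"claw": 1, "delta_pos": [0, 0, 0], "twist": [0, 0, 0]},
  ],
)

```text
time: 23.8
ee_pos: [0.4891, -0.092, 0.1085]
orientation: [-1.784, -2.396, 0.284]
force: [-0.5, 0.2, -0.2]
gripper_width: 0.003
```

Call:
send_rows(
  motion=[
    {"claw": 1, "delta_pos": [0, 0, 1], "twist": [0, 0, 0]},
    {"claw": 1, "delta_pos": [0, 0, 0], "twist": [0, 0, 0]},
  ],
)

```text
time: 24.0
ee_pos: [0.489, -0.092, 0.1075]
orientation: [-1.784, -2.396, 0.284]
force: [-0.0, -0.5, 0.4]
gripper_width: -0.001
```

```bash
python3 -c "from h import *;st()"
```

```text
t 24.0 s -68.3 lat 0.2 h 27.2 F down/lat/n [-0.3 -0.5  0.4] torq [ 0.08 -0.25 -0.01]
```

Call:
send_rows(
  motion=[
    {"claw": 1, "delta_pos": [0, 0, 1], "twist": [0, 0, 0]},
    {"claw": 1, "delta_pos": [0, 0, 0], "twist": [0, 0, 0]},
  ],
)

```text
time: 24.2
ee_pos: [0.4889, -0.092, 0.1067]
orientation: [-1.784, -2.396, 0.284]
force: [-0.4, 0.5, 2.7]
gripper_width: -0.002
```

```bash
python3 -c "from h import *;st()"
```

```text
t 24.2 s -68.3 lat 0.2 h 26.4 F down/lat/n [-0.9  0.6  2.6] torq [ 0.02 -0.12 -0.05]
```

Call:
send_rows(
  motion=[
    {"claw": 1, "delta_pos": [0, 0, 1], "twist": [0, 0, 0]},
    {"claw": 1, "delta_pos": [0, 0, 0], "twist": [0, 0, 0]},
  ],
)

```text
time: 24.4
ee_pos: [0.4889, -0.092, 0.1066]
orientation: [-1.784, -2.397, 0.284]
force: [-1.2, -0.4, 6.5]
gripper_width: -0.004
```

```bash
python3 -c "from h import *;st()"
```

```text
t 24.4 s -68.2 lat 0.2 h 26.3 F down/lat/n [-2.8 -0.1  6. ] torq [-0.08  0.27 -0.04]
```

Call:
send_rows(
  motion=[
    {"claw": 1, "delta_pos": [0, 0, 0.5], "twist": [0, 0, 0]},
    {"claw": 1, "delta_pos": [0, 0, 0], "twist": [0, 0, 0]},
  ],
)

```text
time: 24.6
ee_pos: [0.4889, -0.092, 0.1065]
orientation: [-1.785, -2.397, 0.284]
force: [-2.0, 0.7, 9.5]
gripper_width: 0.004
```

```bash
python3 -c "from h import *;st()"
```

```text
t 24.6 s -68.2 lat 0.2 h 26.2 F down/lat/n [-3.9  1.2  8.9] torq [-0.    0.45  0.05]
```

The door is hard against the walls: 9 N with no further movement, at the height expected for shut. I'll lift off and make the final checks from the cameras.

Call:
send_rows(
  motion=[
    {"claw": 1, "delta_pos": [0, 0, -2], "twist": [0, 0, 0]},
    {"claw": 1, "delta_pos": [0, 0, -5], "twist": [0, 0, 0]},
    {"claw": 1, "delta_pos": [0, 0, -20], "twist": [0, 0, 0]},
    {"claw": 1, "delta_pos": [0, 0, -40], "twist": [0, 0, 0]},
    {"claw": 1, "delta_pos": [0, 20, -40], "twist": [0, 0, 0]},
    {"claw": 1, "delta_pos": [0, 40, -20], "twist": [0, 0, 0]},
    {"claw": 1, "delta_pos": [0, 35, 0], "twist": [0, 0, 0]},
    {"claw": 1, "delta_pos": [0, 0, 0], "twist": [0, 0, 0]},
    {"claw": 1, "delta_pos": [0, 0, 0], "twist": [0, 0, 0]},
    {"claw": 1, "delta_pos": [0, 0, 0], "twist": [0, 0, 0]},
  ],
)

```text
time: 25.6
ee_pos: [0.6043, -0.0579, 0.2061]
orientation: [-1.784, -2.394, 0.286]
force: [-0.2, -0.9, 0.5]
gripper_width: -0.0
```

```bash
python3 - <<'E'
from h import *
z=np.load("cad.npz");A,org,n,H=z["A"],z["org"],z["n"],z["H"]
st();C=cam("wrist");im=robot.get_image("wrist");cv2.imwrite("pics/w10.png",im)
hsv=cv2.cvtColor(im,cv2.COLOR_BGR2HSV)
def on(uv,hh):
    o,d=ray(C,uv);return ((o+d*(n@(org+n*hh-o))/(n@d)-org)@A*1e3).round(1)
# bearing: circles near the predicted place
p=proj(C,org+A[:,1]*.0865+n*.0175)[0];print("pred bearing px",p.round(0))
x0,y0=int(p[0])-60,int(p[1])-50;crop=cv2.cvtColor(im,cv2.COLOR_BGR2GRAY)[y0:y0+100,x0:x0+120]
c=cv2.HoughCircles(crop,cv2.HOUGH_GRADIENT,1,15,param1=120,param2=15,minRadius=8,maxRadius=30)
if c is not None:
    for q in c[0][:3]: print("circle",q,on((q[0]+x0,q[1]+y0),.0175))
m=cv2.inRange(hsv,(3,180,100),(16,255,255));ys,xs=np.nonzero(m)
print("pawl left edge",[(r,on((xs[ys==r].min(),r),.01)) for r in np.unique(ys)[3:20:5]])
# door edge: green profile along middle lines of the chute
for l in(-.01,.015):
    print(l,[(s,int(im[int(round(v)),int(round(u)),1])) for s in range(-120,-9,10) for u,v in proj(C,org+A[:,1]*s/1e3+A[:,0]*l+n*.027)])
S=cam("scene");a=cv2.imread("pics/scene0.png");b=robot.get_image("scene")
d=cv2.absdiff(a,b).max(2);d[:200]=0;k,l,sx,ce=cv2.connectedComponentsWithStats((d>50).astype(np.uint8))
print("scene changes below row 200",[list(x) for x in sx[1:] if x[4]>15])
E
```

```text
t 25.6 s 25.0 lat -0.4 h 151.5 F down/lat/n [-0.6 -0.8  0.3] torq [-0.   -0.25 -0.05]
pred bearing px [336. 195.]
circle [60.5 50.5 16.3] [  0.2  86.6 -17.5]
circle [91.5 69.5 23.8] [-18.9 117.7 -17.5]
pawl left edge [(np.int64(181), array([ 11.8, 106.4, -10. ])), (np.int64(186), array([  6.8, 108.7, -10. ])), (np.int64(191), array([  1.9, 109.1, -10. ])), (np.int64(196), array([ -3.2, 110.4, -10. ]))]
-0.01 [(-120, 121), (-110, 135), (-100, 159), (-90, 160), (-80, 161), (-70, 162), (-60, 146), (-50, 123), (-40, 123), (-30, 105), (-20, 161), (-10, 162)]
0.015 [(-120, 121), (-110, 130), (-100, 161), (-90, 160), (-80, 161), (-70, 162), (-60, 153), (-50, 125), (-40, 122), (-30, 106), (-20, 106), (-10, 109)]
scene changes below row 200 [[np.int32(111), np.int32(200), np.int32(85), np.int32(15), np.int32(577)], [np.int32(30), np.int32(205), np.int32(14), np.int32(8), np.int32(43)], [np.int32(254), np.int32(212), np.int32(15), np.int32(9), np.int32(58)], [np.int32(19), np.int32(216), np.int32(31), np.int32(16), np.int32(159)], [np.int32(391), np.int32(281), np.int32(16), np.int32(11), np.int32(58)], [np.int32(380), np.int32(283), np.int32(18), np.int32(14), np.int32(123)], [np.int32(395), np.int32(284), np.int32(7), np.int32(5), np.int32(27)]]
```

```bash
python3 -c "
from rig import robot
print(robot.job_done())"
```

```text
the job is handed in; nothing more can be done
None
```

The bearing is resting against the orange stop, the swing door is shut, and the job was handed in after about 26 s of robot time. I laid the bearing flat in the loading bay, let go and pushed it down the chute with the shut fingers. At the stop I felt about 3 N, well under the 8 N limit, so I eased off in 0.4 mm steps. Then I swung the door over from behind and pressed it down.

**Last checks:**
- **Bearing against the stop:** its front edge measured 106.6 mm down the chute and the uphill face of the stop 106.4 mm, which is contact within measuring error. This was after the door was shut and the arm had lifted clear.
- **Door shut:** it took about 9 N at the height expected for shut without moving further. In the last wrist image its free edge is where a shut door's should be, about 35 mm uphill of the chute's middle.
- **Other things on the shelf:** the fixed camera's lower part changed only where the bearing was, at the stop, and in three patches at the left edge. I took those three for the arm's shadow but did not look into them. The nipple tray lies above the part I compared, so it was not checked this way. The arm never went near it.

Early in the push the tilted finger pressed down on the bearing with about 4 N. I raised it 2 mm, which removed the load, and the bearing stayed flat. All 12 picture views were used before the door was closed, so these last checks are numbers read from camera images I had not viewed.

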